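Right the spray can and hold the sprung station cover at its mark

ROBOT

A 6-joint arm with a two-finger parallel gripper is mounted at the origin on a cart in front of the work surface, level with it; the furniture and walls round the work are solid. World frame = base frame: x ahead of the robot, y to its left, z up, the work surface at z = 0. Lengths are in m, angles in degrees, forces in N, time in s.
With the tool pointing down it reaches from about 0.4 to 0.825 m from the base axis. Payload 7 kg.
Tool frame: the origin (TCP) lies where the fingers leave the gripper's body, on its centre line; the fingertips stand 66 mm ahead of it and the grasp point (between the pads) lies 47 mm ahead of it; z points along the fingers, y is the direction in which the jaws open and shut (so a half turn about z gives the same grasp; the last joint's range is limited). The gripper opens to 88 mm and grips with 3 to 60 N. Pads are 19 mm wide; open, the fingers measure 130 mm over their backs; the gripper's body (78 mm by 193 mm) begins 47 mm behind the grasp point.
Start: joints at [-52.764, 20.546, 0.682, 0, -70.136, -16.507], TCP at [0.239, -0.631, 0.292] pointing down, gripper open.
Joint ranges: [-176.03, 176.03], [-82.01, 121.73], [-58.28, 71.71], [-173.87, 95.51], [-174.79, -0.11], [-173.66, 173.66]. Speed limits (degrees/s): [136.94, 136.94, 172.46, 180, 180, 180].

INTERFACE

Orientations are given as [roll, pitch, yaw] about the fixed x, y, z axes, in that order (R = Rz(yaw) Ry(pitch) Rx(roll)).
In Python, from plant import get_obs, snapshot, close_job gives the robot as it stands.
- The arm moves only by the tool play_rows, never from a script. Its argument "series" is a list of rows, each a list of 5 numbers: the opening in per cent of the stroke, from 0 (shut) to 100 (fully open), then the shift along the tool's x, y, z in m, then the turn about the tool's z in degrees. In form: [[jaw, dx, dy, dz, spin], ...]. A call has 1 to 10 rows; each row is the pose to reach, as a shift and turn from the pose commanded when the call began, along the tool's axes at that moment; what a row does not reach only later rows make up. A row lasts 1/10 s, in which the tool goes at most 50 mm and 8.59 degrees, less where a joint would pass 70% of its speed; a pose out of reach is approached as far as the arm can. A call with a gripper value outside its range is refused whole. The fingers move at their own pace and stop on an object; the grip force is fixed at half the most. Time passes only in rows, so rows that repeat a pose let the fingers close. It gives the time, the measured TCP pose, the force and the opening at its end, in the units of the state.
- get_obs(): the state, without advancing time (a new reading comes with each control period).
- snapshot(name): name is "side" or "top" or "wrist"; returns a dict with "frame" (384x512x3 uint8, red, green, blue), "z_map" (384x512 float32, m along the optical axis (not along the pixel's ray), 0 where there is no reading), "mtx" (3x3 intrinsics, pixels), "camera_from_world" (4x4, takes a point from world to camera coordinates); the wrist camera has in their place "tool_from_camera" (4x4, takes a point from camera to tool coordinates, whose origin is the TCP and whose axes are the flange's). Camera axes: x right, y up, looking along -z (the intrinsics and any distortion apply to the point x, -y, -z); pixel columns grow to the right and rows downward; lengths in m; the calibration is good to about 2 mm. The wrist camera is an equidistant fisheye: a pixel r from the principal point sees the ray r / f radians off the axis. A picture is of the moment at which its call begins: read the wrist's pose just before it.
- close_job(): hands the job in, once; it reports no verdict.
The state is a dict: "clock": time; "joint_pos": joint angles; "qvel": joint speeds; "tau": joint torques, N m; "tool_pos": TCP position; "orientation": TCP orientation; "force": force on the tool from outside, world axes, zero at the start; "moment": the same for the moment, N m; "opening": finger opening in m.
Only numpy, scipy, OpenCV 4.12 (cv2) and the standard library are available. Lean on these libraries where they do the work, as an engineer would, in place of code of your own. Each camera call takes 0.05 s, during which the arm holds its last target.

TASK

Get the welding-nozzle station ready for a colleague to spray: stand the toppled spray can upright on the round black rubber mat, its whole base on the mat, and let go of it. Then take the station's spring-closed cover by its bar handle, lift it until the pointer on the cover stands level with the marker block on the quadrant, and finish holding it there without letting go. Set the can down rather than dropping it, and leave the marker and the tin and gauge block nearby where they are.

Things in the scene. Friction and masses are not known exactly. Their poses are not given: they have to be found in the camera images.
- spray_can: aerosol can lying on its side, can roll. Body 52 mm across for 168 mm from the base, then a 42 mm cap; 194 mm long, about 0.3 kg, centre of mass 80 to 105 mm from the base. Origin at the centre of its base, z towards the cap. Gripped lightly (4 N) across the body some 155 mm from the base and lifted, it swings between the pads until it hangs base down
- mat: round black rubber mat, 110 mm in diameter, 3 mm thick, fixed flat on the bench; origin at the centre of its underside, at bench height
- station: fixed grey sheet-steel box, 140 mm (its x) by 130 mm (its y) by 78 mm high, hinged cover on top. Origin at the centre of its underside; its -x side is the front, where the bar handle is; z up
- cover (a joint): angle of the cover in rad: 0 shut, grows as the front rises, up to 1.3. The hinge line is along the station's y at the rear top edge. A spring always closes it: lifting at the bar takes about 4 N when shut and 7 to 9 N at 0.8 rad; let go, it falls shut
- cover_hinge (a point): middle of the hinge line, on the cover; 66 mm behind the station's centre (+x) and 82 mm above the bench; the axes turn with the cover, y along the hinge, -x towards the bar
- cover_bar: bar handle: a freely turning black sleeve, 12 mm thick, 74 mm long, on a rod between two arms ahead of the cover's front edge, parallel to the hinge line; 33 mm free between it and the cover. Origin at the middle of the sleeve, 180 mm from the hinge line, 82 mm above the bench when shut; y along the bar. Grip it from above, fingers before and behind it; it turns on its rod as the cover rises
- pointer_tip (a point): middle of the thin pointer blade (3 mm thick) that sticks out from the cover's left (+y) front corner past the quadrant; 141 mm from the hinge line, 85 mm to the left of the cover's middle; axes turn with the cover
- marker (a joint): angle in rad at which the marker block is clamped on the quadrant, counted like the cover's angle: pointer and marker are level when joint cover equals joint marker. Set somewhere between 0.45 and 0.8; stays where it is
- marker_block (a point): centre of the small brass block, 17 mm tall along the arc, clamped on the graduated steel quadrant at the station's left (+y) side; 119 mm from the hinge line; its -x points away from the hinge line. The pointer passes just outside it
- dip_tin: bystander: round tin, 60 mm in diameter, 42 mm high; origin under its centre
- gauge_block: bystander: ground steel gauge block with a hole in its top, 28 by 70 (its y) by 22 mm high; origin under its centre

How it is judged:
By the outcome, as a careful person would: the job done as asked, in the order asked, and still so for the second after the job is handed in, while the arm keeps its last pose, push and grip.
It also fails if it takes over 61 s, if anything falls off the work surface, if the arm or the gripper's body presses on something with over 40 N, if the wrist force passes 120 N, or if a joint passes its speed limit or range.

## Working session

There is one attempt and no reset: what is moved stays moved. The work goes in short steps, Python scripts to look and compute and a tool call to move; the robot and the scene stay as the last step left them, time stands still between calls to the robot, and variables do not carry over. Pictures are saved under pics/ and viewed, and the job is handed in when it is done.

Besides the shell and the picture viewer there is one more tool, called after "Emit:" as name(argument=value, ...), one argument or row to a line, values as JSON. play_rows: Moves the arm, as the interface text tells. Its arguments: {"type":"object","properties":{"series":{"type":"array"}},"required":["series"]}

```bash
ls; mkdir -p pics
python3 - <<'E'
from plant import get_obs, snapshot
import cv2,numpy as np
print(get_obs())
for n in ["side","top","wrist"]:
    s=snapshot(n); cv2.imwrite(f"pics/{n}0.png",s["frame"][:,:,::-1]); np.savez(f"{n}0.npz",**s)
    print(n,s["mtx"],s.get("camera_from_world",s.get("tool_from_camera")),[k for k in s], (s["z_map"]>0).mean())
E
```

```text
pics
{'clock': 0.0, 'joint_pos': array([-5.27626965e+01,  2.05888149e+01,  6.34045853e-01, -1.84236688e-02,
       -7.01357332e+01, -1.65082676e+01]), 'qvel': array([ 0.01188365, -0.00745314,  0.04555887,  0.0483981 ,  0.03745869,
        0.02395984]), 'tau': array([-5.42303678e-04, -5.82724357e+01,  2.93059194e+01,  6.99701786e+00,
        7.06247418e-03, -1.53426822e-04]), 'tool_pos': array([ 0.23877241, -0.63095315,  0.29125958]), 'orientation': array([ 1.79908307e+02, -9.11311357e-03, -1.59277231e+02]), 'force': array([0.23363468, 0.44931572, 0.26138851]), 'moment': array([-0.04180883,  0.02366853, -0.00349466]), 'opening': 0.08770368973274698}
side [[407.73205521   0.         255.74553342]
 [  0.         407.73205521 186.99106041]
 [  0.           0.           1.        ]] [[ 0.9996809   0.02138733  0.01344147 -0.56455521]
 [-0.0203385   0.36590113  0.93043146 -0.07585306]
 [ 0.0149812  -0.93040795  0.36621936 -1.09262325]
 [ 0.          0.          0.          1.        ]] ['frame', 'z_map', 'mtx', 'camera_from_world'] 0.9963226318359375
top [[353.13542946   0.         253.55269772]
 [  0.         353.13542946 194.28583655]
 [  0.           0.           1.        ]] [[ 0.0768395  -0.99703978 -0.00271531  0.04348931]
 [ 0.96991451  0.0741175   0.23188883 -0.57441213]
 [-0.23100114 -0.02045184  0.9727385  -0.80139277]
 [ 0.          0.          0.          1.        ]] ['frame', 'z_map', 'mtx', 'camera_from_world'] 0.9959615071614584
wrist [[297.31863964   0.         255.31059657]
 [  0.         297.31863964 189.28774382]
 [  0.           0.           1.        ]] [[ 1.57458481e-04  9.50709055e-01  3.10084292e-01  8.36086862e-02]
 [ 9.99999764e-01 -3.56863657e-04  5.86340781e-04 -2.69069263e-04]
 [ 6.68097304e-04  3.10084126e-01 -9.50708887e-01 -9.38879204e-02]
 [ 0.00000000e+00  0.00000000e+00  0.00000000e+00  1.00000000e+00]] ['frame', 'z_map', 'mtx', 'tool_from_camera'] 0.9958597819010416
```

View pics/side0.png

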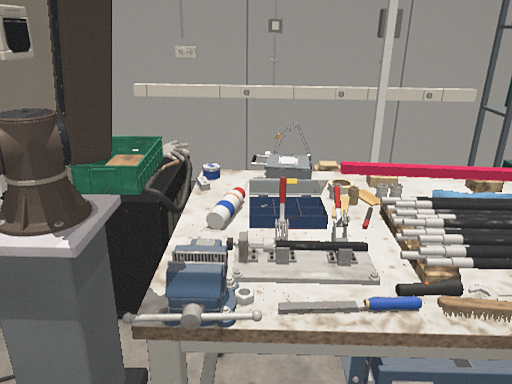

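View pics/top0.png

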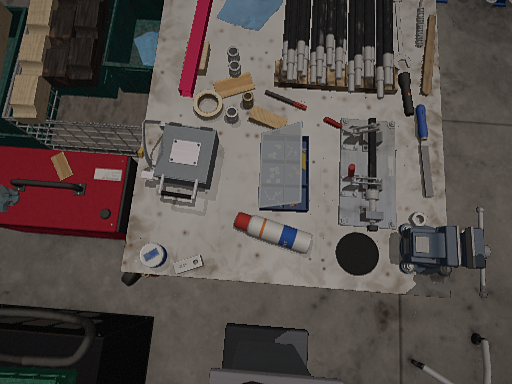

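View pics/wrist0.png

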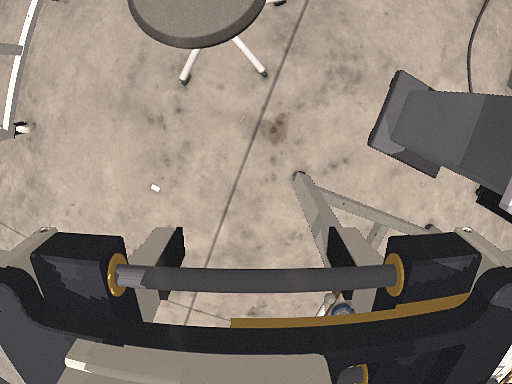

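The top view shows the can (red cap at 243,220, base at 310,242), the mat (357,254), the station (185,155) with its bar (180,197), the tin (152,255) and the gauge block (188,264). The quadrant is at (148,150), on the station's left. Next I'll measure these from both views.

```bash
cat > h.py <<'E'
import numpy as np, cv2
from scipy.spatial.transform import Rotation as Ro
def load(n): return dict(np.load(n))
def world(s):
    z=s["z_map"]; K=s["mtx"]; v,u=np.mgrid[:z.shape[0],:z.shape[1]]
    x=(u-K[0,2])/K[0,0]*z; y=(v-K[1,2])/K[1,1]*z
    P=np.stack([x,-y,-z,np.ones_like(z)],-1)
    return (P@np.linalg.inv(s["camera_from_world"]).T)[...,:3]
def ray(s,u,v):
    K=s["mtx"]; T=np.linalg.inv(s["camera_from_world"]); d=np.array([(u-K[0,2])/K[0,0],-(v-K[1,2])/K[1,1],-1.])
    return T[:3,3],T[:3,:3]@d
def onplane(s,u,v,h):
    o,d=ray(s,u,v); return o+d*(h-o[2])/d[2]
def proj(s,p):
    q=s["camera_from_world"]@np.append(p,1); K=s["mtx"]; return K[0,2]+K[0,0]*q[0]/-q[2], K[1,2]+K[1,1]*-q[1]/-q[2]
def wworld(s,tp,rpy):
    z=s["z_map"]; K=s["mtx"]; v,u=np.mgrid[:z.shape[0],:z.shape[1]]
    dx=u-K[0,2]; dy=v-K[1,2]; r=np.hypot(dx,dy)+1e-9; th=r/K[0,0]; t=np.tan(th)
    P=np.stack([dx/r*t*z,-dy/r*t*z,-z,np.ones_like(z)],-1)
    P=P@s["tool_from_camera"].T
    R=Ro.from_euler('xyz',rpy,degrees=True).as_matrix()
    return P[...,:3]@R.T+np.array(tp)
E
python3 - <<'E'
from h import *
t=load("top0.npz"); W=world(t)
for n,(u,v) in dict(bench=(230,270),mat=(357,254),can1=(290,237),can2=(260,228),cap=(245,220),station=(183,152),tin=(152,254),bar=(180,197),gauge=(188,264)).items(): print(n,W[v,u].round(4))
im=t["frame"]
c=im[100:290,110:340]; cv2.imwrite("pics/topz.png",cv2.resize(c,None,fx=3.4,fy=3.1,interpolation=cv2.INTER_CUBIC)[:, :, ::-1])
s=load("side0.npz"); c=s["frame"][110:240,190:350]; cv2.imwrite("pics/sidez.png",cv2.resize(c,None,fx=4.5,fy=4.5,interpolation=cv2.INTER_CUBIC)[:, :, ::-1])
# mat
g=cv2.cvtColor(im,cv2.COLOR_RGB2HSV)
m=((im.max(2)<70)).astype(np.uint8); m[:, :325]=0;m[:,390:]=0;m[:225]=0;m[285:]=0
n,l,st,ce=cv2.connectedComponentsWithStats(m); i=1+st[1:,4].argmax(); P=W[l==i]; print("mat",ce[i],st[i],P.mean(0),np.ptp(P,axis=0), onplane(t,*ce[i],0.003))
# can
R=(W[...,2]>0.012)&(W[...,2]<.08); R[:205]=0;R[262:]=0;R[:,:225]=0;R[:,318:]=0
n,l,st,ce=cv2.connectedComponentsWithStats(R.astype(np.uint8)); i=1+st[1:,4].argmax(); P=W[l==i]; print("can",st[i],P.mean(0),P[:,2].max())
hi=P[P[:,2]>0.03]; c=np.median(hi[:,:2],0); 
u,sv,vt=np.linalg.svd(hi[:,:2]-hi[:,:2].mean(0)); d=vt[0]; a=(P[:,:2]-hi[:,:2].mean(0))@d; b=(hi[:,:2]-hi[:,:2].mean(0))@[-d[1],d[0]]
print(d,np.degrees(np.arctan2(d[1],d[0])),hi[:,:2].mean(0),a.min(),a.max(),b.min(),b.max())
for lo in np.arange(-.1,.1,.02):
    k=(a>lo)&(a<lo+.02); print(lo.round(2),P[k].max(0)[2].round(4), ((P[k][:,:2]-hi[:,:2].mean(0))@[-d[1],d[0]]).min().round(3),((P[k][:,:2]-hi[:,:2].mean(0))@[-d[1],d[0]]).max().round(3), P[k][P[k][:,2].argmax()].round(3))
E
```

```text
bench [0.3847 0.1329 0.0011]
mat [ 0.449  -0.1856  0.0035]
can1 [ 0.4736 -0.0093  0.0489]
can2 [0.49   0.0654 0.0497]
cap [0.5074 0.1038 0.0471]
station [0.6598 0.2701 0.0842]
tin [0.4074 0.3234 0.0415]
bar [0.545  0.2628 0.0855]
gauge [0.3908 0.2366 0.0221]
mat [356.84567474 253.4366782 ] [ 335  232   44   44 1445] [ 0.45055934 -0.18514312  0.00384329] [0.13704347 0.30975083 0.91649166] [ 0.45046477 -0.1853382   0.003     ]
can [ 234  212   78   42 1556] [0.48363868 0.03100091 0.04557264] 0.05536525093758915
[-0.25684976 -0.96645134] -104.88322005097129 [0.48402479 0.03089228] -0.10040530832159517 0.09271341845191526 -0.023926336574265347 0.028226732923656607
-0.1 0.0487 -0.019 0.022 [0.511 0.114 0.049]
-0.08 0.0508 -0.021 0.025 [0.5   0.091 0.051]
-0.06 0.0547 -0.023 0.027 [0.5   0.081 0.055]
-0.04 0.0554 -0.024 0.027 [0.492 0.063 0.055]
-0.02 0.0547 -0.024 0.026 [0.486 0.048 0.055]
0.0 0.0549 -0.023 0.027 [0.485 0.026 0.055]
0.02 0.0549 -0.024 0.029 [0.472 0.001 0.055]
0.04 0.0541 -0.024 0.027 [ 0.473 -0.011  0.054]
0.06 0.0553 -0.024 0.028 [ 0.461 -0.041  0.055]
0.08 0.0534 -0.023 0.028 [ 0.462 -0.051  0.053]
```

View pics/topz.png

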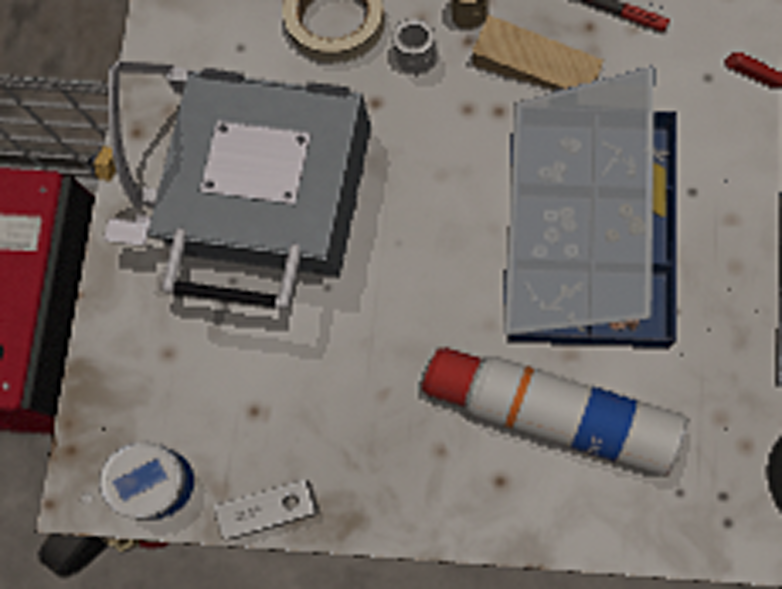

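View pics/sidez.png

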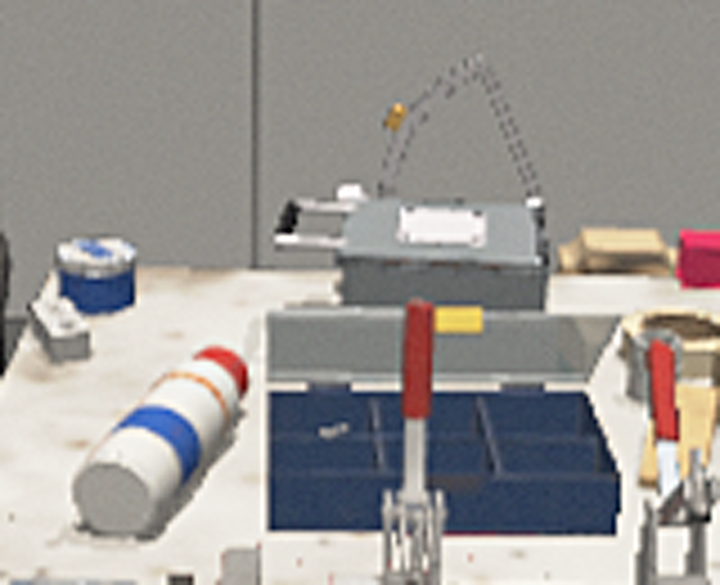

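The can lies at about 75° in the bench plane, with its base near (0.462,-0.059) and a measured length of 193 mm, which matches. Next come the obstacles, the station pose and the marker.

Run:
```python
from h import *
t=load("top0.npz"); s=load("side0.npz"); W=world(t); S=world(s)
# obstacle heights on a grid, both clouds
P=np.vstack([W.reshape(-1,3),S.reshape(-1,3)]); P=P[(t['z_map'].ravel().tolist()+s['z_map'].ravel().tolist())!=np.array(0)]
print("y:",np.arange(.40,-.40,-.04).round(2))
for x in np.arange(.32,.80,.04):
    print(round(x,2),[int(1000*P[(abs(P[:,0]-x)<.02)&(abs(P[:,1]-y)<.02)][:,2].max(initial=-.001)) for y in np.arange(.40,-.40,-.04)])
# cover plate top
im=t["frame"].astype(int); 
m=(abs(W[...,2]-.084)<.004)&(W[...,0]>.5)&(W[...,0]<.78)&(W[...,1]>.1)&(W[...,1]<.4)
n,l,st,ce=cv2.connectedComponentsWithStats(m.astype(np.uint8),connectivity=4)
for i in range(1,n):
    if st[i,4]>20:
        Q=W[l==i]; print(st[i],Q.mean(0),Q[:,2].std(), cv2.minAreaRect((Q[:,:2]*1000).astype(np.float32)))
# brass
for name,d,C in (("top",t,W),("side",s,S)):
    hsv=cv2.cvtColor(d["frame"],cv2.COLOR_RGB2HSV)
    b=((hsv[...,0]>13)&(hsv[...,0]<28)&(hsv[...,1]>110)&(hsv[...,2]>90))
    n,l,st,ce=cv2.connectedComponentsWithStats(b.astype(np.uint8))
    for i in range(1,n):
        if st[i,4]>8: print(name,st[i],ce[i],np.median(C[l==i],0))
    np.save
# bar in top: dark pixels
g=t["frame"].max(2); b=(g<60); b[:180]=0;b[210:]=0;b[:,:155]=0;b[:,200:]=0
n,l,st,ce=cv2.connectedComponentsWithStats(b.astype(np.uint8))
for i in range(1,n):
    if st[i,4]>8: Q=W[l==i];print("bar",st[i],ce[i],np.median(Q,0),cv2.minAreaRect((Q[:,:2]*1000).astype(np.float32)))
g=s["frame"].max(2); b=(g<60); b[:145]=0;b[170:]=0;b[:,:248]=0;b[:,262:]=0
n,l,st,ce=cv2.connectedComponentsWithStats(b.astype(np.uint8))
for i in range(1,n):
    if st[i,4]>4: Q=S[l==i];print("sbar",st[i],ce[i],np.median(Q,0))
```

```text
y: [ 0.4   0.36  0.32  0.28  0.24  0.2   0.16  0.12  0.08  0.04  0.   -0.04
 -0.08 -0.12 -0.16 -0.2  -0.24 -0.28 -0.32 -0.36]
0.32 [-1, -1, -1, -1, -1, -1, -1, -1, -1, -1, -1, -1, -1, -1, -1, -1, -1, -1, -1, -1]
0.36 [4, 3, 44, 24, 25, 5, 4, 3, 5, 4, 4, 3, 4, 5, 3, 3, 4, 4, 3, 4]
0.4 [6, 44, 45, 45, 25, 25, 4, 4, 4, 6, 4, 3, 4, 5, 5, 6, 4, 14, 16, 17]
0.44 [4, 45, 45, 40, 4, 4, 4, 5, 3, 31, 49, 52, 37, 7, 5, 7, 6, 102, 118, 124]
0.48 [4, 4, 6, 4, 4, 6, 4, 47, 55, 55, 54, 55, 52, 6, 8, 7, 6, 105, 117, 124]
0.52 [4, 4, 4, 4, 3, 4, 4, 50, 54, 52, 47, 5, 4, 20, 24, 68, 68, 99, 113, 125]
0.56 [4, 6, 89, 89, 90, 4, 4, 3, 58, 92, 127, 128, 5, 16, 16, 68, 68, 18, 22, 21]
0.6 [3, 142, 87, 87, 88, 87, 5, 4, 59, 92, 129, 129, 3, 169, 140, 79, 78, 15, 4, 14]
0.64 [4, 172, 163, 89, 88, 87, 5, 4, 60, 93, 130, 129, 5, 173, 145, 96, 78, 15, 4, 17]
0.68 [5, 189, 187, 90, 88, 88, 4, 4, 59, 94, 128, 127, 5, 14, 15, 60, 54, 15, 4, 16]
0.72 [3, 170, 167, 88, 89, 89, 4, 5, 62, 95, 128, 126, 5, 35, 79, 58, 55, 15, 4, 16]
0.76 [3, 5, 3, 5, 5, 4, 4, 4, 63, 96, 126, 41, 134, 115, 95, 123, 54, 15, 4, 25]
[ 140
[... 959 characters left out ...]
937 ] [0.90301047 0.16093014 0.00679563]
bar [164 180  31   7 137] [179.99270073 182.37226277] [0.59461405 0.27692954 0.0321543 ] ((503.3819580078125, 181.29502868652344), (346.0511169433594, 52.8622932434082), 48.36194610595703)
bar [197 183   3   5  11] [198.36363636 185.18181818] [0.59100327 0.23108852 0.03405228] ((590.2915649414062, 230.88485717773438), (18.498626708984375, 3.3886232376098633), 65.12168884277344)
bar [161 190  30   9 133] [175.04511278 194.55639098] [0.54968256 0.27504318 0.08651828] ((553.099853515625, 288.1124572753906), (99.84855651855469, 23.793643951416016), 73.97167205810547)
sbar [252 155   4   7  17] [253.76470588 158.52941176] [0.55206856 0.26203809 0.08715631]
```

Run:
```python
from h import *
t=load("top0.npz"); s=load("side0.npz"); P=np.vstack([world(t).reshape(-1,3),world(s).reshape(-1,3)])
b=np.array([.462,-.059]); ax=np.array([.257,.966]); j=np.array([.966,-.257])
for L in (.09,.12,.145,.155,.165,.175,.182):
    c=b+L*ax; q=(P[:,:2]-c); a=q@ax; jj=q@j
    m=(abs(a)<.044)&(abs(jj)<.1015)&(jj>.04)&(P[:,2]<.3); f=(abs(a)<.012)&(jj>.03)&(jj<.07)
    print(L,c.round(3),"body max z",P[m][:,2].max(initial=0).round(3),P[m][P[m][:,2].argmax()].round(3),"finger",P[f][:,2].max(initial=0).round(3), 'below', [P[(abs(a)<.044)&(abs(jj)<.1015+0)&(jj>k)][:,2].max(initial=0).round(3) for k in (.06,.07,.08,.09)], [P[(abs(a)<.044)&(jj<k)&(jj>.04)][:,2].max(initial=0).round(3) for k in (.06,.07,.08,.09)])
# base upright: gripper at z>=.2 => fine
```

```text
0.09 [0.485 0.028] body max z 0.128 [ 0.574 -0.026  0.128] finger 0.108 below [np.float64(0.128), np.float64(0.128), np.float64(0.128), np.float64(0.128)] [np.float64(0.092), np.float64(0.127), np.float64(0.128), np.float64(0.128)]
0.12 [0.493 0.057] body max z 0.117 [ 0.573 -0.009  0.117] finger 0.084 below [np.float64(0.117), np.float64(0.117), np.float64(0.117), np.float64(0.117)] [np.float64(0.092), np.float64(0.108), np.float64(0.11), np.float64(0.115)]
0.145 [0.499 0.081] body max z 0.096 [0.584 0.015 0.096] finger 0.062 below [np.float64(0.096), np.float64(0.096), np.float64(0.096), np.float64(0.096)] [np.float64(0.089), np.float64(0.089), np.float64(0.091), np.float64(0.092)]
0.155 [0.502 0.091] body max z 0.088 [0.585 0.027 0.088] finger 0.054 below [np.float64(0.088), np.float64(0.088), np.float64(0.088), np.float64(0.088)] [np.float64(0.079), np.float64(0.082), np.float64(0.086), np.float64(0.086)]
0.165 [0.504 0.1  ] body max z 0.079 [0.592 0.034 0.079] finger 0.048 below [np.float64(0.079), np.float64(0.079), np.float64(0.079), np.float64(0.079)] [np.float64(0.071), np.float64(0.073), np.float64(0.076), np.float64(0.077)]
0.175 [0.507 0.11 ] body max z 0.073 [0.59  0.043 0.073] finger 0.004 below [np.float64(0.073), np.float64(0.073), np.float64(0.073), np.float64(0.073)] [np.float64(0.063), np.float64(0.063), np.float64(0.068), np.float64(0.071)]
0.182 [0.509 0.117] body max z 0.066 [0.593 0.049 0.066] finger 0.004 below [np.float64(0.066), np.float64(0.066), np.float64(0.066), np.float64(0.066)] [np.float64(0.056), np.float64(0.058), np.float64(0.061), np.float64(0.062)]
```

```bash
cat >> h.py <<'E'
def mv(tgt,yaw,o=None):
    from plant import get_obs
    o=o or get_obs(); R=Ro.from_euler('xyz',o["orientation"],degrees=True).as_matrix()
    d=R.T@(np.array(tgt)-o["tool_pos"]); sp=-((yaw-o["orientation"][2]+180)%360-180)
    print("t",round(o["clock"],2),"pos",o["tool_pos"].round(4),"rpy",o["orientation"].round(2),"F",o["force"].round(1),"op",round(o["opening"],4)); print("shift",d.round(4),"spin",sp.round(2),"dist",np.linalg.norm(d).round(3))
E
python3 -c "
from h import *
mv([.508,.115,.25],-104.9)"
```

```text
t 0.15 pos [ 0.2388 -0.631   0.2914] rpy [ 1.7992e+02 -1.0000e-02 -1.5927e+02] F [ 0.3 -1.5  0.5] op 0.0874
shift [-0.5158  0.6024  0.0421] spin -54.37 dist 0.794
```

Emit:
play_rows(
  series=[
    [100, -0.515, 0.603, 0.04, -54.4],
    [100, -0.515, 0.603, 0.04, -54.4],
    [100, -0.515, 0.603, 0.04, -54.4],
    [100, -0.515, 0.603, 0.04, -54.4],
    [100, -0.515, 0.603, 0.04, -54.4],
    [100, -0.515, 0.603, 0.04, -54.4],
    [100, -0.515, 0.603, 0.04, -54.4],
    [100, -0.515, 0.603, 0.04, -54.4],
    [100, -0.515, 0.603, 0.04, -54.4],
    [100, -0.515, 0.603, 0.04, -54.4],
  ],
)

```text
clock: 1.15
tool_pos: [0.4079, -0.1594, 0.2671]
orientation: [-180.0, 0.0, -104.9]
force: [0.9, -0.6, 0.7]
opening: 0.0876
```

```bash
python3 -c "
from h import *
mv([.508,.115,.25],-104.9)"
```

```text
t 1.15 pos [ 0.4079 -0.1594  0.2671] rpy [-1.7996e+02  2.0000e-02 -1.0487e+02] F [ 0.9 -0.6  0.7] op 0.0876
shift [-0.2909 -0.0264  0.0172] spin 0.03 dist 0.293
```

Emit:
play_rows(
  series=[
    [100, -0.291, -0.026, 0.017, 0],
    [100, -0.291, -0.026, 0.017, 0],
    [100, -0.291, -0.026, 0.017, 0],
    [100, -0.291, -0.026, 0.017, 0],
    [100, -0.291, -0.026, 0.017, 0],
    [100, -0.291, -0.026, 0.017, 0],
    [100, -0.291, -0.026, 0.017, 0],
    [100, -0.291, -0.026, 0.017, 0],
  ],
)

```text
clock: 1.95
tool_pos: [0.5074, 0.1141, 0.2493]
orientation: [179.9, -0.1, -104.8]
force: [0.3, -0.5, 0.6]
opening: 0.0879
```

Run:
```python
from h import *
from plant import *
mv([.508,.115,.077],-104.9)
o=get_obs(); s=snapshot("wrist"); np.savez("w1.npz",**s); cv2.imwrite("pics/w1.png",s["frame"][:,:,::-1])
W=wworld(s,o["tool_pos"],o["orientation"])
m=(W[...,2]>.014)&(W[...,2]<.062)&(W[...,0]<.535)&(W[...,0]>.43)&(W[...,1]>-.12)&(W[...,1]<.16)
n,l,st,ce=cv2.connectedComponentsWithStats(m.astype(np.uint8)); i=1+st[1:,4].argmax(); P=W[l==i]
print(st[i],P[:,2].max()); hi=P[P[:,2]>.03][:,:2]; c=hi.mean(0); v=np.linalg.svd(hi-c,full_matrices=False)[2][0]; v*=np.sign(v[1]); a=(P[:,:2]-c)@v; b=(P[:,:2]-c)@[v[1],-v[0]]
print(c,v,np.degrees(np.arctan2(v[1],v[0])),a.min(),a.max(),"base",c+a.min()*v,"cap",c+a.max()*v)
for lo in np.arange(-.1,.1,.02):
    k=(a>lo)&(a<lo+.02)
    if k.sum()>3: print(lo.round(2),P[k][:,2].max().round(4),b[k].min().round(4),b[k].max().round(4))
```

```text
t 1.95 pos [0.5074 0.1141 0.2493] rpy [ 1.7993e+02 -6.0000e-02 -1.0477e+02] F [ 0.3 -0.5  0.6] op 0.0879
shift [-0.0013 -0.0005  0.1723] spin 0.13 dist 0.172
[ 228    3   52  188 8772] 0.05589226014217477
[0.48779332 0.02876789] [0.25366393 0.96729241] 75.30556899576719 -0.09219731016103073 0.10194028468260072 base [ 0.46440618 -0.06041387] cap [0.51365189 0.12737395]
-0.1 0.0552 -0.0253 0.0261
-0.08 0.0552 -0.0255 0.0263
-0.06 0.0557 -0.0251 0.026
-0.04 0.0559 -0.0253 0.0259
-0.02 0.0554 -0.0263 0.0264
0.0 0.0555 -0.0257 0.0256
0.02 0.055 -0.0245 0.0256
0.04 0.0552 -0.0261 0.0261
0.06 0.0536 -0.0238 0.0241
0.08 0.0501 -0.0199 0.0204
```

View pics/w1.png

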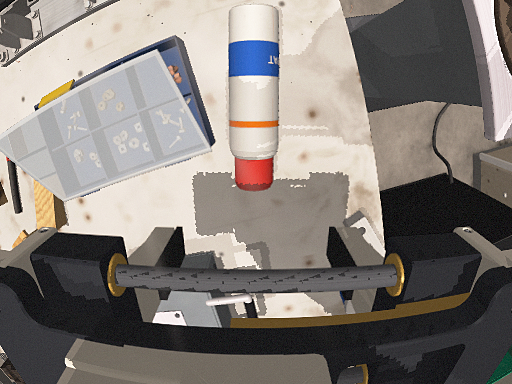

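Emit:
play_rows(
  series=[
    [100, -0.001, 0.003, 0.05, 0],
    [100, -0.001, 0.003, 0.1, 0],
    [100, -0.001, 0.003, 0.14, 0],
    [100, -0.001, 0.003, 0.16, 0],
    [100, -0.001, 0.003, 0.172, 0],
    [100, -0.001, 0.003, 0.172, 0],
    [100, -0.001, 0.003, 0.172, 0],
  ],
)

```text
clock: 2.7
tool_pos: [0.5056, 0.1148, 0.079]
orientation: [-179.9, 0.1, -104.9]
force: [0.2, -0.7, -0.5]
opening: 0.088
```

Run:
```python
from h import *
from plant import *
mv([.510,.1137,.077],-104.7)
s=snapshot("side");cv2.imwrite("pics/s1.png",cv2.resize(s["frame"][100:250,150:350],None,fx=4,fy=4)[:,:,::-1])
```

```text
t 2.7 pos [0.5056 0.1148 0.079 ] rpy [-1.7994e+02  5.0000e-02 -1.0490e+02] F [ 0.2 -0.7 -0.5] op 0.088
shift [-0.0001 -0.0045  0.002 ] spin -0.2 dist 0.005
```

View pics/s1.png

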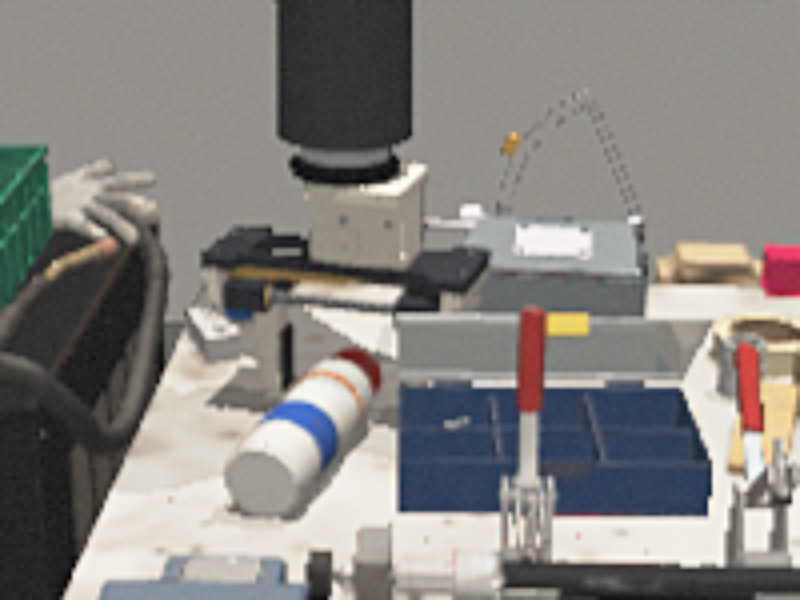

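Emit:
play_rows(
  series=[
    [100, 0, -0.0045, 0.002, 0],
    [45, 0, -0.0045, 0.002, 0],
    [45, 0, -0.0045, 0.002, 0],
    [45, 0, -0.0045, 0.002, 0],
    [45, 0, -0.0045, 0.002, 0],
    [45, 0, -0.0045, 0.002, 0],
    [45, 0, -0.0045, 0.002, 0],
  ],
)

```text
clock: 3.45
tool_pos: [0.5092, 0.1138, 0.0759]
orientation: [180.0, -0.0, -104.9]
force: [-0.4, -0.4, -0.0]
opening: 0.0454
```

Run:
```python
from h import *
from plant import *
mv([.510,.1137,.1],-104.7)
```

```text
t 3.45 pos [0.5092 0.1138 0.0759] rpy [ 180.     -0.   -104.86] F [-0.4 -0.4 -0. ] op 0.0454
shift [-0.0001 -0.0008 -0.0241] spin -0.16 dist 0.024
```

Emit:
play_rows(
  series=[
    [45, 0, 0, 0, 0],
    [45, 0, 0, 0, 0],
    [45, 0, 0, 0, 0],
  ],
)

```text
clock: 3.75
tool_pos: [0.5092, 0.1138, 0.0759]
orientation: [180.0, -0.0, -104.9]
force: [-1.7, 0.1, 0.8]
opening: 0.0413
```

Emit:
play_rows(
  series=[
    [45, 0, 0, -0.01, 0],
    [45, 0, 0, -0.02, 0],
    [45, 0, 0, -0.03, 0],
    [45, 0.002, 0.003, -0.04, 0],
    [45, 0.004, 0.006, -0.05, 0],
    [45, 0.006, 0.01, -0.06, 0],
    [45, 0.008, 0.015, -0.07, 0],
    [45, 0.01, 0.02, -0.08, 0],
    [45, 0.01, 0.02, -0.08, 0],
  ],
)

```text
clock: 4.65
tool_pos: [0.4873, 0.1095, 0.1576]
orientation: [-179.9, 0.1, -104.8]
force: [0.7, 0.3, -4.1]
opening: 0.0411
```

```bash
cat > look.py <<'E'
import sys
from h import *
from plant import *
o=get_obs(); print(round(o["clock"],2),o["tool_pos"].round(4),o["orientation"].round(2),o["force"].round(1),o["moment"].round(2),round(o["opening"],4))
n,cam=sys.argv[1],sys.argv[2]; x0,y0,x1,y1=map(int,sys.argv[3:7])
s=snapshot(cam); np.savez(n+".npz",**s,tp=o["tool_pos"],rpy=o["orientation"])
f=min(800/(x1-x0),600/(y1-y0)); cv2.imwrite(f"pics/{n}.png",cv2.resize(s["frame"][y0:y1,x0:x1],None,fx=f,fy=f)[:,:,::-1])
E
python3 look.py s2 side 150 100 350 250
```

```text
4.65 [0.4873 0.1095 0.1576] [-1.7991e+02  1.0000e-01 -1.0484e+02] [ 0.7  0.3 -4.1] [ 0.45 -0.1   0.01] 0.0411
```

View pics/s2.png

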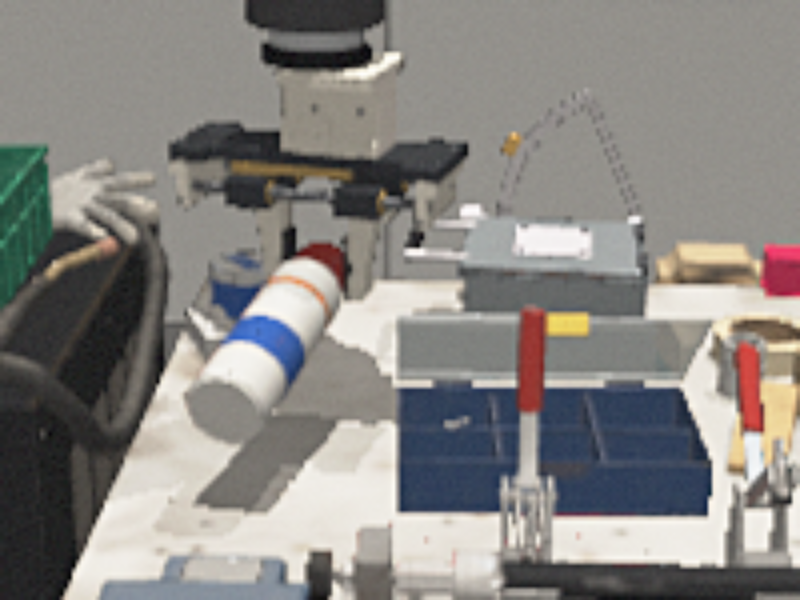

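The wrist camera and side view agree that the cap grip holds the can level, so 30 N is too tight for it to swing. I'll loosen the jaw in small steps with the base close to the bench.

Emit:
play_rows(
  series=[
    [45, 0, 0, 0.015, 0],
    [45, 0, 0, 0.03, 0],
    [46, 0, 0, 0.035, 0],
    [46, 0, 0, 0.035, 0],
    [46, 0, 0, 0.035, 0],
    [46, 0, 0, 0.035, 0],
  ],
)

```text
clock: 5.3
tool_pos: [0.4878, 0.1095, 0.1215]
orientation: [-180.0, 0.0, -104.9]
force: [-0.8, 0.6, -3.9]
opening: 0.0413
```

```bash
python3 look.py s3 side 150 100 350 250
```

```text
5.3 [0.4878 0.1095 0.1215] [-1.7996e+02  3.0000e-02 -1.0486e+02] [-0.8  0.6 -3.9] [ 0.27 -0.02 -0.01] 0.0413
```

Emit:
play_rows(
  series=[
    [46.5, 0, 0, 0, 0],
    [46.5, 0, 0, 0, 0],
    [46.5, 0, 0, 0, 0],
  ],
)

```text
clock: 5.65
tool_pos: [0.4875, 0.1093, 0.1212]
orientation: [-180.0, 0.0, -104.9]
force: [0.1, 0.4, -3.5]
opening: 0.0413
```

```bash
python3 look.py s4 side 150 100 350 250
```

```text
5.65 [0.4875 0.1093 0.1212] [-1.7998e+02  2.0000e-02 -1.0487e+02] [ 0.1  0.4 -3.5] [ 0.28 -0.03  0.02] 0.0413
```

View pics/s4.png

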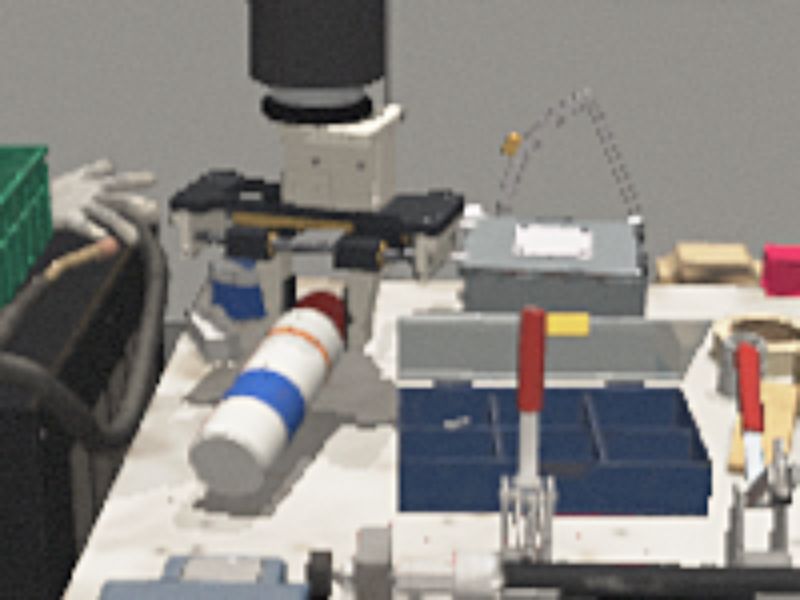

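Emit:
play_rows(
  series=[
    [46.5, 0, 0, -0.01, 0],
    [46.5, 0, 0, -0.02, 0],
    [46.5, 0, 0, -0.03, 0],
    [46.5, 0, 0, -0.03, 0],
    [46.5, 0, 0, -0.03, 0],
  ],
)

```text
clock: 6.2
tool_pos: [0.4875, 0.1094, 0.1515]
orientation: [-180.0, 0.1, -104.9]
force: [-0.7, -0.1, -3.7]
opening: 0.0412
```

```bash
cat > tilt.py <<'E'
import sys
from h import *
s=load(sys.argv[1]); W=world(s); hsv=cv2.cvtColor(s["frame"],cv2.COLOR_RGB2HSV)
tp=s["tp"]; near=(np.linalg.norm(W[...,:2]-tp[:2],axis=-1)<.25)&(W[...,2]<tp[2]+.02)&(W[...,2]>0.003)
C={}
for n,m in dict(red=((hsv[...,0]<6)|(hsv[...,0]>172))&(hsv[...,1]>140),blue=(hsv[...,0]>105)&(hsv[...,0]<125)&(hsv[...,1]>170)&(hsv[...,2]>110),orange=(hsv[...,0]>6)&(hsv[...,0]<16)&(hsv[...,1]>140)).items():
    nn,l,st,ce=cv2.connectedComponentsWithStats((m&near).astype(np.uint8))
    if nn>1:
        i=1+st[1:,4].argmax(); C[n]=np.median(W[l==i],0); print(n,st[i],C[n].round(4))
if "orange" in C and "blue" in C:
    d=C["orange"]-C["blue"]; print("tilt",np.degrees(np.arctan2(d[2],np.hypot(*d[:2]))))
E
for k in s2 s4; do python3 tilt.py $k.npz; done
python3 look.py s5 side 150 100 350 250; python3 tilt.py s5.npz
```

```text
red [224 161  12  10  45] [0.4943 0.0973 0.1247]
blue [207 183  15   8  20] [ 0.4552 -0.0263  0.1078]
orange [224 170   7   5   7] [0.4858 0.0463 0.1199]
tilt 8.773219745519086
red [224 173  12  10  48] [0.4924 0.0957 0.0882]
blue [210 193  16   8  19] [ 0.4663 -0.005   0.0749]
orange [227 184   5   5   5] [0.4903 0.0486 0.076 ]
tilt 1.030065904138615
6.2 [0.4875 0.1094 0.1515] [-1.7996e+02  6.0000e-02 -1.0488e+02] [-0.7 -0.1 -3.7] [ 0.3   0.03 -0.  ] 0.0412
red [224 163  12  10  47] [0.4931 0.0977 0.1192]
blue [211 182  13   6  17] [ 0.4638 -0.0035  0.1049]
orange [228 174   3   3   3] [0.4909 0.0477 0.1088]
tilt 3.859520467042453
```

Emit:
play_rows(
  series=[
    [46.5, 0, 0, 0.01, 0],
    [46.5, 0, 0, 0.02, 0],
    [46.5, 0, 0, 0.03, 0],
    [47, 0, 0, 0.035, 0],
    [47, 0, 0, 0.035, 0],
    [47, 0, 0, 0.035, 0],
  ],
)

```text
clock: 6.85
tool_pos: [0.4875, 0.1093, 0.1158]
orientation: [180.0, -0.0, -104.9]
force: [-0.1, -0.1, -2.9]
opening: 0.0411
```

```bash
python3 look.py s6 side 150 100 350 250; python3 tilt.py s6.npz
```

```text
6.85 [0.4875 0.1093 0.1158] [ 1.7999e+02 -3.0000e-02 -1.0486e+02] [-0.1 -0.1 -2.9] [ 0.38 -0.03  0.04] 0.0411
red [223 175  13  11  54] [0.4926 0.0954 0.0819]
blue [211 196  14   6  17] [ 0.4629 -0.0041  0.0654]
orange [226 186   5   4   5] [0.4878 0.0465 0.0739]
tilt 8.630609270521187
```

Emit:
play_rows(
  series=[
    [47.3, 0, 0, 0, 0],
    [47.3, 0, 0, 0, 0],
    [47.3, 0, 0, 0, 0],
  ],
)

```text
clock: 7.2
tool_pos: [0.4876, 0.1094, 0.1163]
orientation: [-180.0, 0.0, -104.9]
force: [0.6, -0.4, -3.5]
opening: 0.0415
```

```bash
python3 look.py s7 side 150 100 350 250; python3 tilt.py s7.npz
```

```text
7.2 [0.4876 0.1094 0.1163] [-1.7997e+02  3.0000e-02 -1.0487e+02] [ 0.6 -0.4 -3.5] [ 0.25 -0.    0.01] 0.0415
red [224 175  12  10  55] [0.492  0.0951 0.0833]
blue [209 200  14  10  18] [ 0.4606 -0.025   0.0596]
orange [225 186   6   4   6] [0.4864 0.0474 0.0737]
tilt 10.388706850658068
```

Emit:
play_rows(
  series=[
    [47.5, 0, 0, 0, 0],
    [47.5, 0, 0, 0, 0],
    [47.5, 0, 0, 0, 0],
  ],
)

```text
clock: 7.55
tool_pos: [0.4875, 0.1094, 0.1161]
orientation: [-180.0, 0.0, -104.9]
force: [0.2, 0.6, -2.7]
opening: 0.0417
```

```bash
python3 look.py s8 side 150 100 350 250; python3 tilt.py s8.npz
```

```text
7.55 [0.4875 0.1094 0.1161] [-1.7999e+02  1.0000e-02 -1.0487e+02] [ 0.2  0.6 -2.7] [ 0.41 -0.05 -0.02] 0.0417
red [224 175  12  11  57] [0.4924 0.0962 0.0827]
blue [209 196  16   6  25] [ 0.458  -0.0045  0.0641]
orange [220 185   4   1   4] [0.4703 0.0476 0.0788]
tilt 15.390817323405773
```

View pics/s8.png

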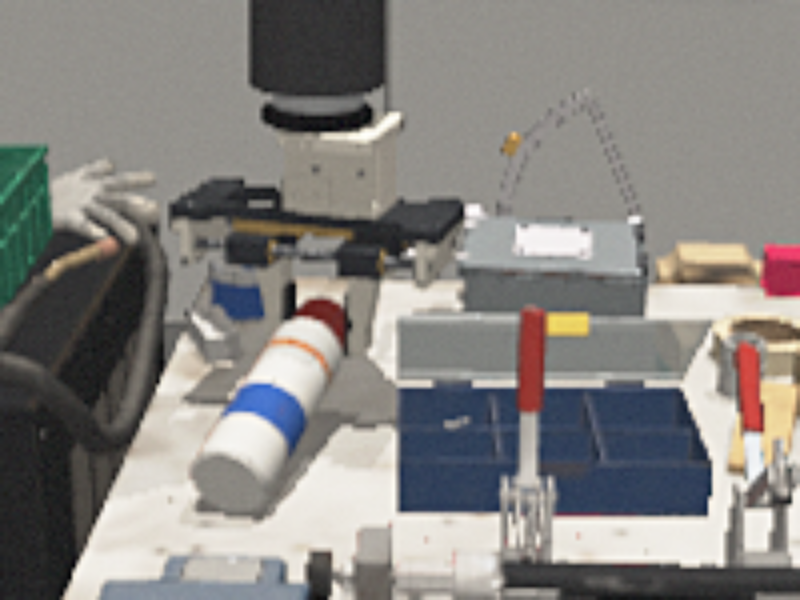

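Emit:
play_rows(
  series=[
    [47.5, 0, 0, -0.005, 0],
    [47.5, 0, 0, -0.01, 0],
    [47.5, 0, 0, -0.015, 0],
    [47.5, 0, 0, -0.02, 0],
    [47.5, 0, 0, -0.025, 0],
    [47.5, 0, 0, -0.03, 0],
    [47.5, 0, 0, -0.03, 0],
  ],
)

```text
clock: 8.3
tool_pos: [0.4878, 0.1095, 0.1468]
orientation: [-179.9, 0.1, -104.9]
force: [-0.0, 1.1, -2.5]
opening: 0.0417
```

```bash
python3 look.py s9 side 150 100 350 250; python3 tilt.py s9.npz
```

```text
8.3 [0.4878 0.1095 0.1468] [-1.7994e+02  6.0000e-02 -1.0486e+02] [-0.   1.1 -2.5] [ 0.48  0.01 -0.03] 0.0417
red [222 165  15  11  84] [0.4905 0.0925 0.1107]
blue [212 193  14   6  17] [ 0.4657 -0.0027  0.0745]
orange [216 179   8   2   8] [0.4655 0.044  0.0974]
tilt 26.092880010161856
```

View pics/s9.png

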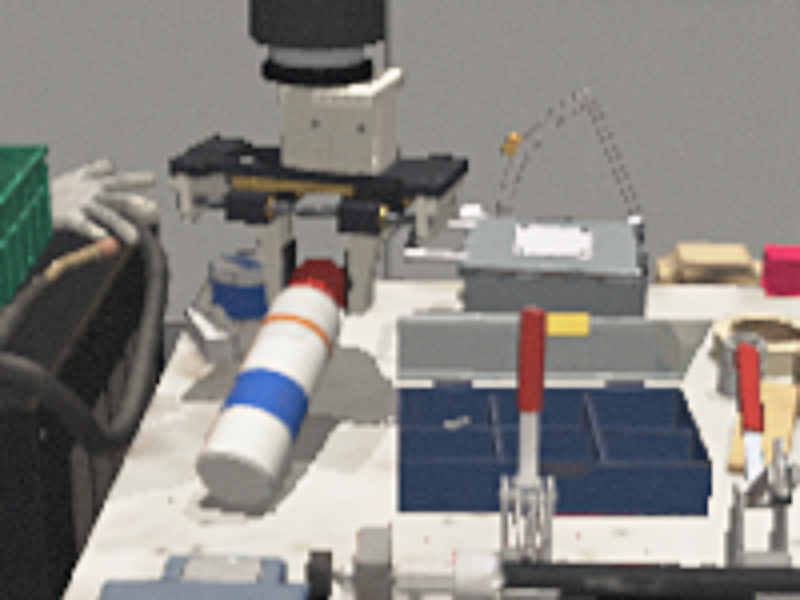

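Emit:
play_rows(
  series=[
    [47.5, 0.003, 0, -0.008, 0],
    [47.5, 0.007, 0, -0.016, 0],
    [47.5, 0.013, 0, -0.024, 0],
    [47.5, 0.02, 0, -0.032, 0],
    [47.5, 0.03, 0, -0.04, 0],
    [47.5, 0.04, 0, -0.048, 0],
    [47.5, 0.05, 0, -0.056, 0],
    [47.5, 0.05, 0, -0.056, 0],
    [47.5, 0.05, 0, -0.056, 0],
  ],
)

```text
clock: 9.25
tool_pos: [0.4747, 0.0607, 0.2023]
orientation: [-180.0, 0.0, -104.9]
force: [0.1, 0.6, -0.6]
opening: 0.0415
```

```bash
python3 look.py s10 side 150 100 350 250; python3 tilt.py s10.npz
```

```text
9.25 [0.4747 0.0607 0.2023] [-1.7995e+02  4.0000e-02 -1.0491e+02] [ 0.1  0.6 -0.6] [ 0.43 -0.05  0.02] 0.0415
red [214 152  16  14 149] [0.4745 0.038  0.1576]
blue [210 194   8   2   8] [ 0.4586 -0.0351  0.0861]
orange [209 174  18   6  22] [0.4659 0.0008 0.1238]
tilt 45.83604110519552
```

View pics/s10.png

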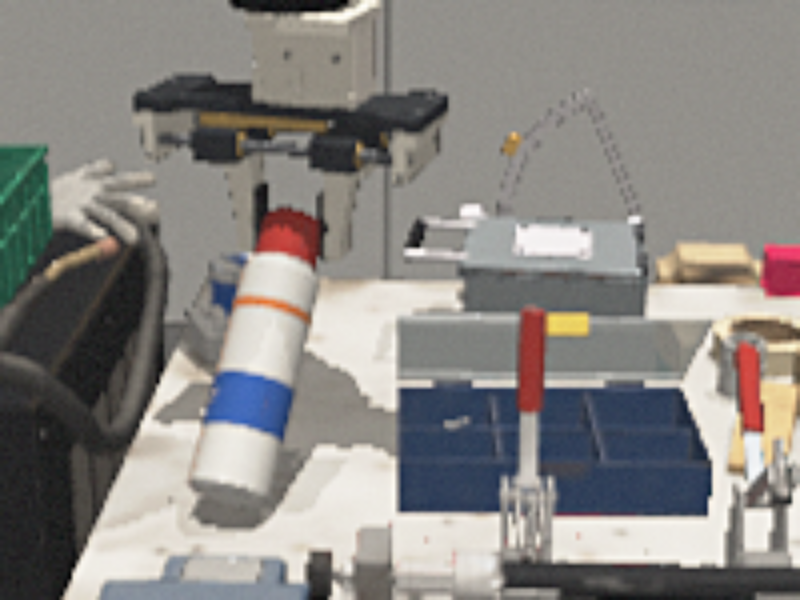

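Emit:
play_rows(
  series=[
    [47.5, 0.01, 0, -0.007, 0],
    [47.5, 0.02, 0, -0.013, 0],
    [47.5, 0.03, 0, -0.018, 0],
    [47.5, 0.04, 0, -0.022, 0],
    [47.5, 0.05, 0, -0.025, 0],
    [47.5, 0.06, 0, -0.027, 0],
    [47.5, 0.07, 0, -0.029, 0],
    [47.5, 0.08, 0, -0.03, 0],
    [47.5, 0.088, 0, -0.03, 0],
    [47.5, 0.088, 0, -0.03, 0],
  ],
)

```text
clock: 10.3
tool_pos: [0.453, -0.0251, 0.234]
orientation: [-179.8, 0.1, -104.9]
force: [-0.8, 2.1, 11.9]
opening: 0.0417
```

```bash
python3 look.py s11 side 150 100 350 250; python3 tilt.py s11.npz
```

```text
10.3 [ 0.453  -0.0251  0.234 ] [-1.7979e+02  7.0000e-02 -1.0488e+02] [-0.8  2.1 11.9] [ 0.73  0.52 -0.03] 0.0417
red [201 152  17  15 224] [ 0.4525 -0.0521  0.1818]
blue [198 202   6   3   9] [ 0.4278 -0.0743  0.0785]
orange [198 181  21   3  31] [ 0.4476 -0.0671  0.1289]
tilt 67.35685615832074
```

View pics/s11.png

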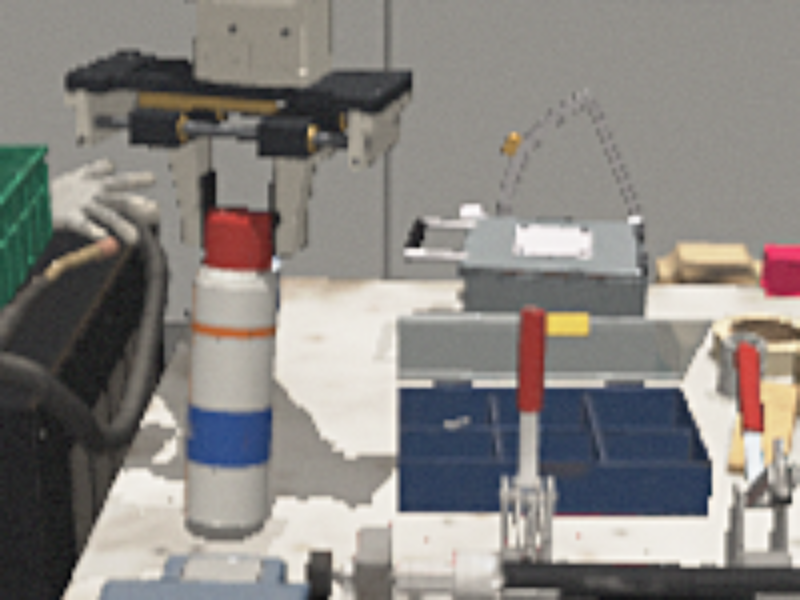

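Emit:
play_rows(
  series=[
    [47.5, 0.003, 0, -0.004, 0],
    [47.5, 0.008, 0, -0.006, 0],
    [47.5, 0.013, 0, -0.007, 0],
    [47.5, 0.018, 0, -0.007, 0],
    [47.5, 0.023, 0, -0.007, 0],
    [47.5, 0.028, 0, -0.007, 0],
  ],
)

```text
clock: 10.95
tool_pos: [0.4445, -0.0517, 0.2387]
orientation: [180.0, -0.0, -104.9]
force: [-0.3, -0.1, -3.6]
opening: 0.0422
```

```bash
python3 look.py s12 side 150 100 350 250; python3 tilt.py s12.npz;  python3 look.py t12 top 200 120 400 290
```

```text
10.95 [ 0.4445 -0.0517  0.2387] [ 1.7997e+02 -2.0000e-02 -1.0488e+02] [-0.3 -0.1 -3.6] [ 0.06  0.07 -0.03] 0.0422
red [196 154  17  15 233] [ 0.4444 -0.0786  0.1854]
blue [192 215   7   4   9] [ 0.4194 -0.1068  0.0561]
orange [193 183  21   4  34] [ 0.4426 -0.0942  0.133 ]
tilt 71.07313387566208
11.0 [ 0.4443 -0.0521  0.2387] [ 1.7996e+02 -3.0000e-02 -1.0488e+02] [-0.3 -0.6 -2.5] [-0.22  0.18 -0.06] 0.0418
```

View pics/s12.png

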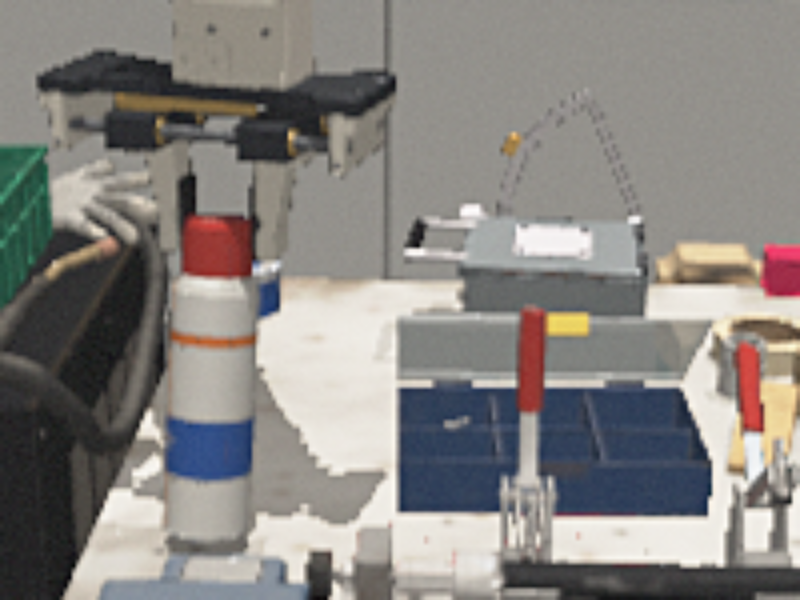

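View pics/t12.png

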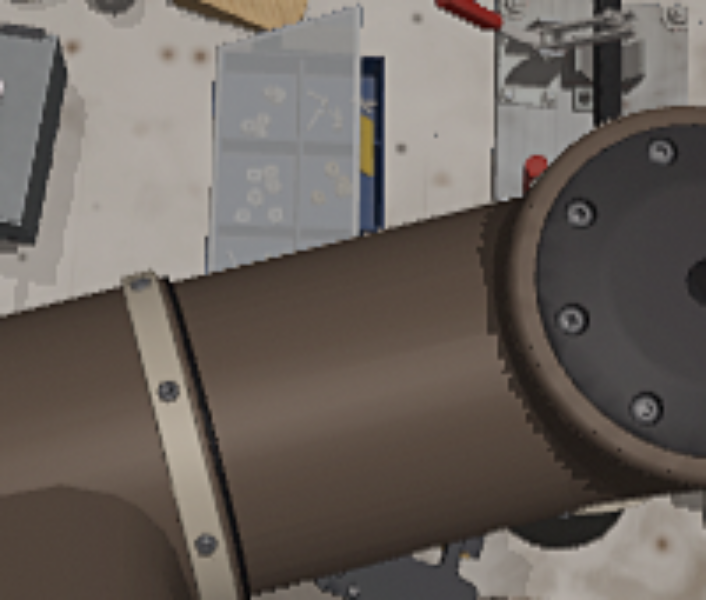

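```bash
cat > tilt2.py <<'E'
import sys
from h import *
def fit(name):
    s=load(name); W=world(s); tp=s["tp"]; 
    y=np.array([np.sin(np.radians(s["rpy"][2])),-np.cos(np.radians(s["rpy"][2]))])
    near=(np.linalg.norm(W[...,:2]-tp[:2],axis=-1)<.13)&(W[...,2]<tp[2]-.085)&(W[...,2]>0.006)
    nn,l,st,ce=cv2.connectedComponentsWithStats(near.astype(np.uint8)); 
    m=(l==1+st[1:,4].argmax()); rows=[]
    for r in range(m.shape[0]):
        c=np.flatnonzero(m[r]&(s["z_map"][r]>0))
        if len(c)<12 or len(c)>27: continue
        mid=(c[0]+c[-1])/2; k=c[abs(c-mid)<4]; p=np.median(W[r,k],0); q=W[r,[c[1],c[-2]]].mean(0); rows.append(np.r_[p,len(c)])
    R=np.array(rows); 
    az=np.polyfit(R[:,2],R[:,1],1); ax=np.polyfit(R[:,2],R[:,0],1)
    res=R[:,1]-np.polyval(az,R[:,2]); k=abs(res)<.004; az=np.polyfit(R[k,2],R[k,1],1); ax=np.polyfit(R[k,2],R[k,0],1)
    print("rows",k.sum(),R[k,2].min().round(3),R[k,2].max().round(3),"lean y deg",np.degrees(np.arctan(az[0])).round(1),"lean x",np.degrees(np.arctan(ax[0])).round(1),"front surf y at z=0",az[1].round(4),"x",ax[1].round(4),"res",res[k].std().round(4))
fit(sys.argv[1])
E
python3 tilt2.py s12.npz; python3 tilt2.py s11.npz
```

```text
rows 58 0.017 0.152 lean y deg 10.5 lean x 2.5 front surf y at z=0 -0.1212 x 0.4355 res 0.0009
rows 56 0.014 0.148 lean y deg 10.8 lean x 2.8 front surf y at z=0 -0.0945 x 0.4434 res 0.0009
```

Tilt fit: the can leans 10.8° from vertical, hanging about 10 mm clear of the bench. I'll carry it to the mat with a firmer grip.

Emit:
play_rows(
  series=[
    [45, 0, 0, -0.008, 0],
    [45, 0, 0, -0.008, 0],
    [45, 0.015, -0.007, -0.008, 0],
    [45, 0.035, -0.015, -0.008, 0],
    [45, 0.055, -0.023, -0.008, 0],
    [45, 0.075, -0.032, -0.008, 0],
    [45, 0.088, -0.038, -0.008, 0],
    [45, 0.093, -0.04, -0.008, 0],
    [45, 0.093, -0.04, -0.008, 0],
    [45, 0.093, -0.04, -0.008, 0],
  ],
)

```text
clock: 12.05
tool_pos: [0.4595, -0.1509, 0.247]
orientation: [180.0, 0.0, -104.9]
force: [-0.9, 0.4, -3.1]
opening: 0.0412
```

```bash
python3 look.py s13 side 130 100 330 270; python3 tilt2.py s13.npz;  python3 look.py w13 wrist 0 0 512 384
```

```text
12.05 [ 0.4595 -0.1509  0.247 ] [ 1.8000e+02  1.0000e-02 -1.0487e+02] [-0.9  0.4 -3.1] [0.16 0.04 0.04] 0.0412
rows 49 0.06 0.161 lean y deg 10.7 lean x 3.0 front surf y at z=0 -0.2219 x 0.4496 res 0.0007
12.1 [ 0.4596 -0.1508  0.247 ] [-1.8000e+02  1.0000e-02 -1.0485e+02] [ 0.3  0.4 -3.7] [ 0.16  0.14 -0.09] 0.0413
```

View pics/s13.png

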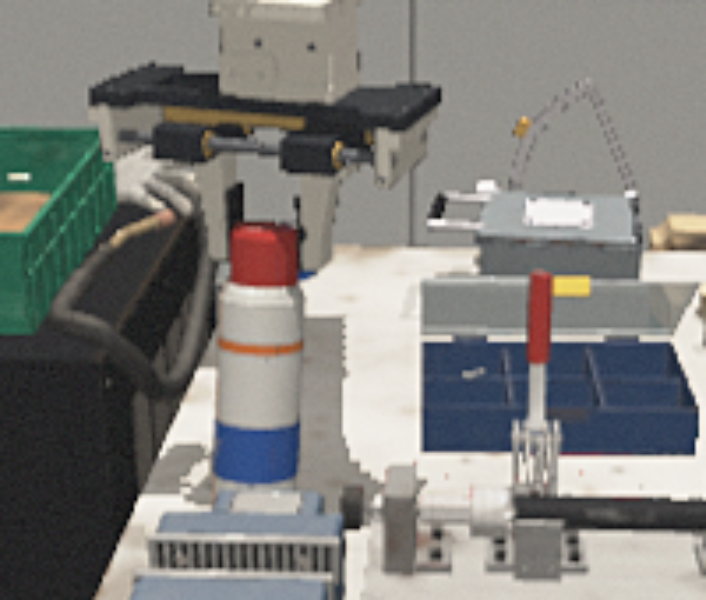

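View pics/w13.png

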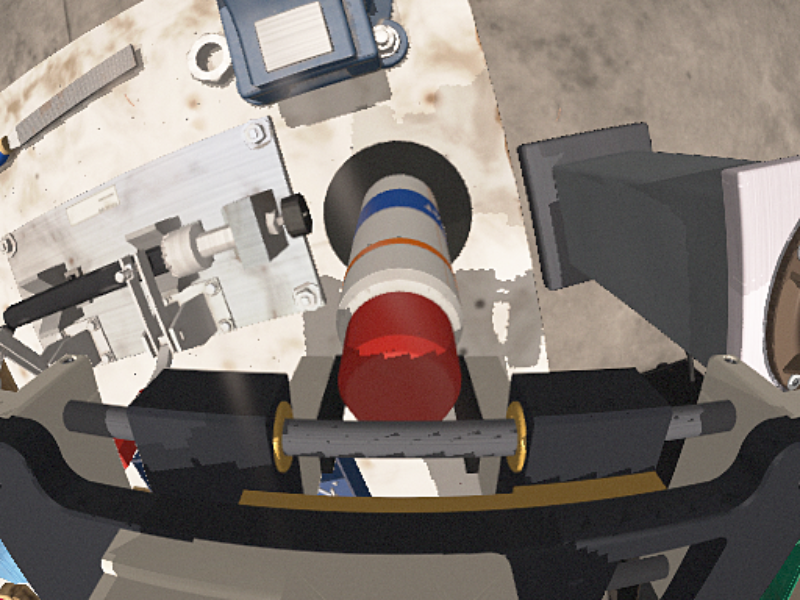

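Emit:
play_rows(
  series=[
    [45, 0, 0, 0.006, 0],
    [45, 0, 0, 0.012, 0],
    [47.4, 0, 0, 0.015, 0],
    [47.4, 0.003, 0, 0.0165, 0],
    [47.4, 0.008, 0, 0.017, 0],
    [47.4, 0.014, 0, 0.017, 0],
    [47.4, 0.02, 0, 0.017, 0],
    [47.4, 0.026, 0, 0.017, 0],
    [47.4, 0.03, 0, 0.017, 0],
    [47.4, 0.03, 0, 0.017, 0],
  ],
)

```text
clock: 13.15
tool_pos: [0.4545, -0.182, 0.2364]
orientation: [-179.5, -0.1, -104.7]
force: [-10.9, 2.7, 45.9]
opening: 0.0419
```

```bash
python3 look.py s14 side 130 100 330 270; python3 tilt2.py s14.npz;  python3 look.py w14 wrist 0 0 512 384
```

```text
13.15 [ 0.4545 -0.182   0.2364] [-1.7949e+02 -1.4000e-01 -1.0473e+02] [-10.9   2.7  45.9] [ 1.14  4.81 -0.26] 0.0419
rows 20 0.093 0.151 lean y deg 1.1 lean x 0.2 front surf y at z=0 -0.2208 x 0.4537 res 0.0007
13.2 [ 0.4545 -0.1819  0.2364] [-1.7949e+02 -1.5000e-01 -1.0472e+02] [-9.4  2.7 46.5] [ 1.05  4.79 -0.19] 0.0416
```

View pics/w14.png

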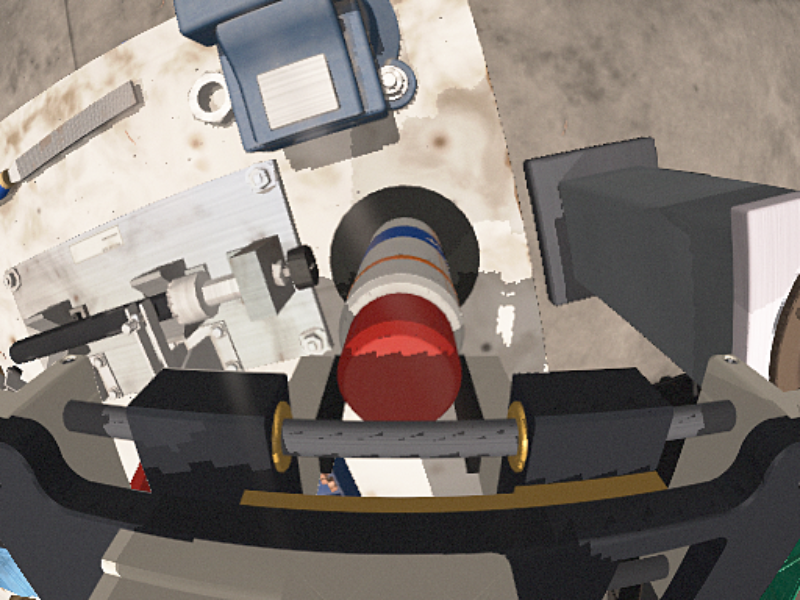

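Pressing righted the can to 1.1° of lean, but the wrist reads 46 N. I'll relieve that first.

Emit:
play_rows(
  series=[
    [47.4, 0.03, 0, -0.004, 0],
    [47.4, 0.001, 0, -0.006, 0],
    [47.4, 0.001, 0, -0.006, 0],
  ],
)

```text
clock: 13.55
tool_pos: [0.4527, -0.1811, 0.2373]
orientation: [-179.8, 0.0, -104.9]
force: [0.7, -1.3, 0.9]
opening: 0.0415
```

```bash
python3 look.py s15 side 130 100 330 270; python3 tilt2.py s15.npz
```

```text
13.55 [ 0.4527 -0.1811  0.2373] [-1.7978e+02  3.0000e-02 -1.0491e+02] [ 0.7 -1.3  0.9] [-0.18 -0.08  0.05] 0.0415
rows 19 0.095 0.151 lean y deg 1.0 lean x 1.1 front surf y at z=0 -0.2205 x 0.451 res 0.0008
```

Emit:
play_rows(
  series=[
    [48, 0, 0, 0, 0],
    [49, 0, 0, 0, 0],
    [50, 0, 0, 0, 0],
    [52, 0, 0, 0, 0],
    [56, 0, 0, 0, 0],
    [60, 0, 0, 0, 0],
    [60, 0, 0, 0, 0],
  ],
)

```text
clock: 14.3
tool_pos: [0.4525, -0.1812, 0.2365]
orientation: [-179.9, -0.0, -104.8]
force: [-1.0, 0.0, 6.5]
opening: 0.0523
```

```bash
python3 look.py s16 side 130 100 330 270; python3 tilt2.py s16.npz; python3 look.py w16 wrist 0 0 512 384
```

```text
14.3 [ 0.4525 -0.1812  0.2365] [-1.7990e+02 -2.0000e-02 -1.0477e+02] [-1.   0.   6.5] [ 0.08 -0.05 -0.03] 0.0523
rows 20 0.098 0.151 lean y deg 1.4 lean x 3.1 front surf y at z=0 -0.2222 x 0.4488 res 0.0007
14.35 [ 0.4525 -0.1812  0.2365] [-1.7990e+02 -2.0000e-02 -1.0477e+02] [-0.  -0.4  6.9] [ 0.06  0.01 -0.04] 0.0522
```

View pics/s16.png

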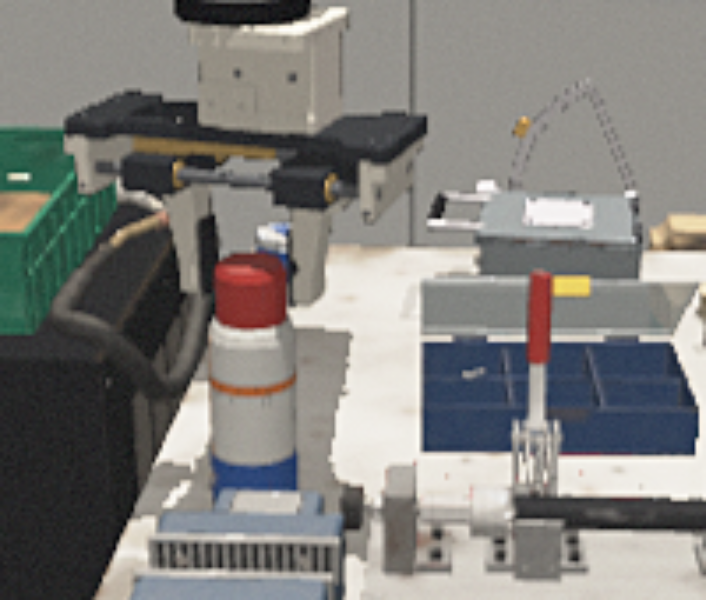

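View pics/w16.png

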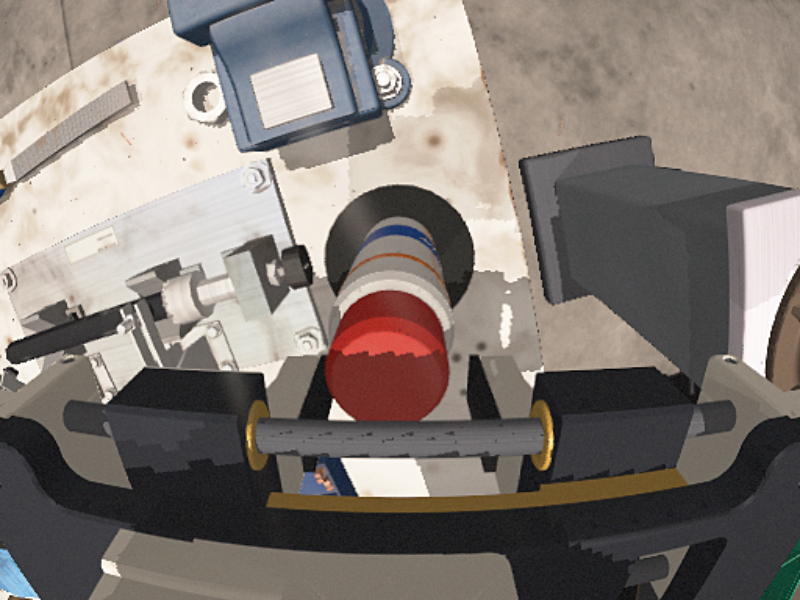

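Run:
```python
from h import *
for nm,w in (("s16.npz",0),("w16.npz",1),("s15.npz",0),("w14.npz",1)):
    s=load(nm); W=wworld(s,s["tp"],s["rpy"]) if w else world(s)
    hsv=cv2.cvtColor(s["frame"],cv2.COLOR_RGB2HSV); m=((hsv[...,0]<6)|(hsv[...,0]>172))&(hsv[...,1]>140)&(np.linalg.norm(W[...,:2]-s["tp"][:2],axis=-1)<.1)&(W[...,2]>.12)
    P=W[m]; top=P[P[:,2]>np.percentile(P[:,2],98)-.004]; print(nm,len(P),"zmax",np.percentile(P[:,2],[50,90,98]).round(4),"top ctr",top.mean(0).round(4),"x range",P[:,0].min().round(4),P[:,0].max().round(4),"y",P[:,1].min().round(4),P[:,1].max().round(4))
```

```text
s16.npz 337 zmax [0.1832 0.1969 0.1984] top ctr [ 0.452  -0.2027  0.1969] x range 0.4342 0.4732 y -0.2191 -0.185
w16.npz 5320 zmax [0.1981 0.1992 0.1997] top ctr [ 0.4535 -0.1971  0.1991] x range 0.4266 0.4805 y -0.2627 -0.1777
s15.npz 329 zmax [0.1818 0.197  0.1981] top ctr [ 0.4488 -0.2001  0.1972] x range 0.4306 0.4705 y -0.2156 -0.1681
w14.npz 5256 zmax [0.1979 0.199  0.1996] top ctr [ 0.4522 -0.1962  0.1991] x range 0.4319 0.5122 y -0.263 -0.1772
```

Emit:
play_rows(
  series=[
    [64, 0, 0, 0, 0],
    [70, 0, 0, 0, 0],
    [80, 0, 0, 0, 0],
    [90, 0, 0, 0, 0],
    [100, 0, 0, 0, 0],
    [100, 0, 0, 0, 0],
    [100, 0, 0, 0, 0],
  ],
)

```text
clock: 15.1
tool_pos: [0.4516, -0.1812, 0.2358]
orientation: [180.0, -0.0, -104.9]
force: [-0.5, 0.1, 2.8]
opening: 0.0869
```

```bash
python3 look.py s17 side 130 100 330 270; python3 tilt2.py s17.npz; python3 look.py w17 wrist 0 0 512 384
```

```text
15.1 [ 0.4516 -0.1812  0.2358] [ 179.98   -0.   -104.86] [-0.5  0.1  2.8] [0.01 0.09 0.02] 0.0869
 ** On entry to DLASCL parameter number  4 had an illegal value
 ** On entry to DLASCL parameter number  4 had an illegal value
 ** On entry to DLASCL parameter number  4 had an illegal value
 ** On entry to DLASCL parameter number  4 had an illegal value
 ** On entry to DLASCL parameter number  5 had an illegal value
 ** On entry to DLASCL parameter number  4 had an illegal value
15.15 [ 0.4515 -0.1812  0.2358] [ 1.7997e+02 -1.0000e-02 -1.0486e+02] [ 0.7 -0.   3. ] [0.02 0.17 0.06] 0.0874
  return _methods._mean(a, axis=axis, dtype=dtype,
  ret = um.true_divide(
Traceback (most recent call last):
  File "tilt2.py", line 17, in <module>
    fit(sys.argv[1])
    ~~~^^^^^^^^^^^^^
  File "tilt2.py", line 14, in fit
    az=np.polyfit(R[:,2],R[:,1],1); ax=np.polyfit(R[:,2],R[:,0],1)
numpy.linalg.LinAlgError: SVD did not converge in Linear Least Squares
```

View pics/w17.png

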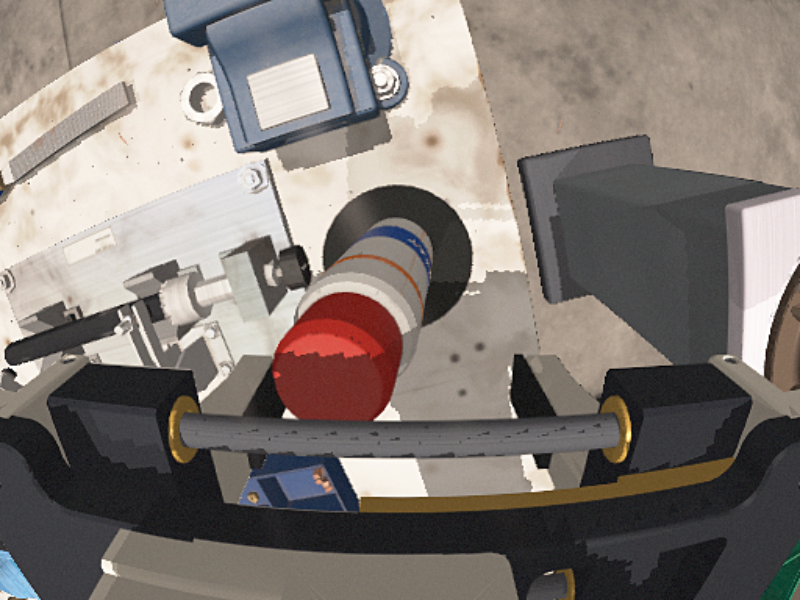

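The wrist view shows the can leaning toward the left (+x) finger as the jaw opened, so it isn't standing freely. Before moving anything I'll measure the lean.

```bash
python3 - <<'E'
from h import *
s=load("s17.npz"); W=world(s)
# side rows profile: edges at each row for can colour region
m=(W[...,1]<-.15)&(W[...,1]>-.26)&(W[...,0]>.40)&(W[...,0]<.53)&(W[...,2]>.005)&(W[...,2]<.205)
for r in range(155,262,6):
    c=np.flatnonzero(m[r]); 
    if len(c): 
        k=c; mid=W[r,int(np.median(c))]; print(r,c[0],c[-1],len(c),mid.round(4),W[r,c[0]].round(3),W[r,c[-1]].round(3))
E
python3 look.py t17 top 200 120 400 290
```

```text
167 179 182 4 [ 0.4074 -0.1722  0.203 ] [ 0.406 -0.177  0.205] [ 0.409 -0.162  0.2  ]
173 176 229 36 [ 0.4712 -0.1969  0.1998] [ 0.4   -0.182  0.193] [ 0.512 -0.192  0.199]
179 177 229 39 [ 0.4756 -0.2171  0.1944] [ 0.401 -0.177  0.178] [ 0.511 -0.187  0.184]
185 198 227 28 [ 0.4772 -0.2169  0.1815] [ 0.45  -0.211  0.179] [ 0.508 -0.198  0.175]
191 195 218 24 [ 0.4669 -0.218   0.1688] [ 0.442 -0.204  0.163] [ 0.489 -0.196  0.16 ]
197 194 219 26 [ 0.4671 -0.222   0.1574] [ 0.44  -0.203  0.149] [ 0.491 -0.201  0.149]
203 194 218 25 [ 0.467  -0.2243  0.1452] [ 0.44  -0.208  0.137] [ 0.489 -0.205  0.137]
209 194 217 24 [ 0.4645 -0.2234  0.1314] [ 0.44  -0.211  0.125] [ 0.487 -0.208  0.125]
215 193 217 25 [ 0.4635 -0.2201  0.1163] [ 0.436 -0.204  0.108] [ 0.486 -0.201  0.108]
221 193 216 24 [ 0.4612 -0.2217  0.1033] [ 0.436 -0.207  0.095] [ 0.484 -0.203  0.095]
227 192 216 25 [ 0.461  -0.2232  0.0903] [ 0.432 -0.203  0.079] [ 0.483 -0.199  0.079]
233 192 215 24 [ 0.458  -0.2202  0.0746] [ 0.432 -0.206  0.067] [ 0.481 -0.204  0.067]
239 227 232 6 [ 0.5119 -0.2153  0.0591] [ 0.508 -0.214  0.058] [ 0.518 -0.208  0.055]
245 227 237 10 [ 0.5166 -0.2224  0.0488] [ 0.508 -0.224  0.05 ] [ 0.529 -0.219  0.047]
251 235 237 3 [ 0.5246 -0.186   0.0131] [ 0.522 -0.186  0.013] [ 0.527 -0.184  0.012]
257 234 237 4 [ 0.5241 -0.2113  0.013 ] [ 0.522 -0.21   0.012] [ 0.528 -0.21   0.012]
15.2 [ 0.4516 -0.1812  0.2358] [ 179.98   -0.   -104.87] [-1.6  1.   2.4] [0.09 0.08 0.02] 0.0878
```

View pics/s17.png

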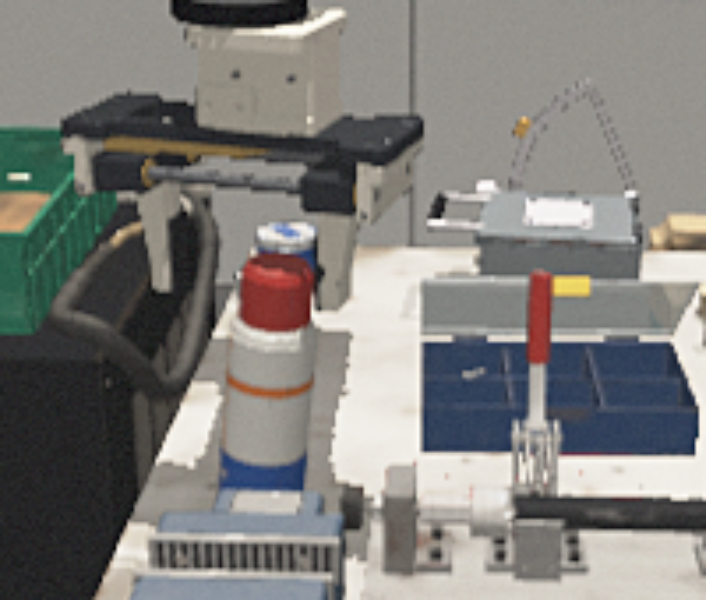

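Fingertips are at z = 0.170 and the can's shoulder at 0.171, so the opening finger was bearing on the shoulder and dragged the can to about 6° of lean. I'll close to just wider than the cap to bring it back to vertical, then lift straight up.

Emit:
play_rows(
  series=[
    [90, 0, 0, 0, 0],
    [80, 0, 0, 0, 0],
    [70, 0, 0, 0, 0],
    [62, 0, 0, 0, 0],
    [56, 0, 0, 0, 0],
    [53, 0, 0, 0, 0],
    [51, 0, 0, 0, 0],
    [51, 0, 0, 0, 0],
    [51, 0, 0, 0, 0],
    [51, 0, 0, 0, 0],
  ],
)

```text
clock: 16.25
tool_pos: [0.4528, -0.1814, 0.2369]
orientation: [-179.8, 0.0, -104.8]
force: [1.2, 0.7, 6.7]
opening: 0.0445
```

```bash
python3 look.py s18 side 130 100 330 270; python3 tilt2.py s18.npz; python3 look.py w18 wrist 0 0 512 384
```

```text
16.25 [ 0.4528 -0.1814  0.2369] [-1.7984e+02  1.0000e-02 -1.0484e+02] [1.2 0.7 6.7] [-0.1  -0.61  0.02] 0.0445
 ** On entry to DLASCL parameter number  4 had an illegal value
 ** On entry to DLASCL parameter number  4 had an illegal value
 ** On entry to DLASCL parameter number  4 had an illegal value
 ** On entry to DLASCL parameter number  4 had an illegal value
 ** On entry to DLASCL parameter number  5 had an illegal value
 ** On entry to DLASCL parameter number  4 had an illegal value
16.3 [ 0.4528 -0.1814  0.2369] [-1.7984e+02  1.0000e-02 -1.0484e+02] [ 2.1 -0.2  7. ] [-0.14 -0.59  0.05] 0.0448
  return _methods._mean(a, axis=axis, dtype=dtype,
  ret = um.true_divide(
Traceback (most recent call last):
  File "tilt2.py", line 17, in <module>
    fit(sys.argv[1])
    ~~~^^^^^^^^^^^^^
  File "tilt2.py", line 14, in fit
    az=np.polyfit(R[:,2],R[:,1],1); ax=np.polyfit(R[:,2],R[:,0],1)
numpy.linalg.LinAlgError: SVD did not converge in Linear Least Squares
```

View pics/s18.png

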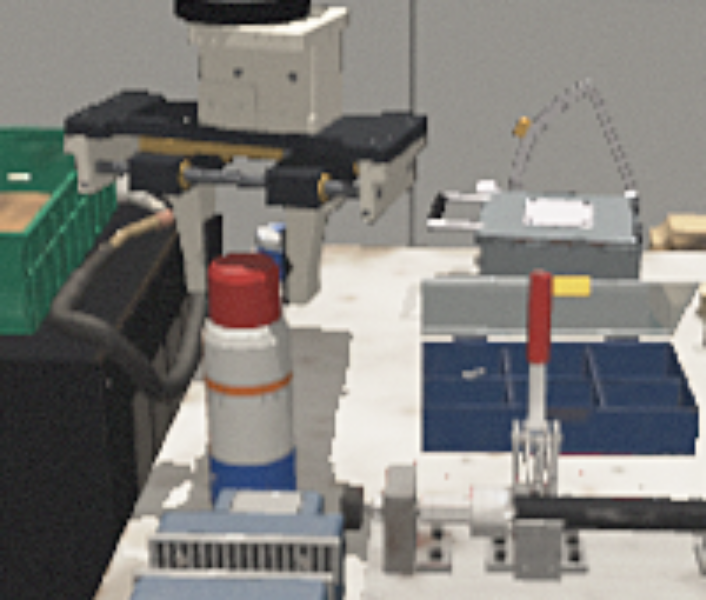

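Emit:
play_rows(
  series=[
    [51, 0, 0, -0.003, 0],
    [51, 0, 0, -0.006, 0],
    [51, 0, 0, -0.006, 0],
    [51, 0, 0, -0.006, 0],
  ],
)

```text
clock: 16.75
tool_pos: [0.4516, -0.1813, 0.2418]
orientation: [180.0, 0.0, -104.9]
force: [0.9, -0.7, 2.0]
opening: 0.0445
```

```bash
python3 look.py s19 side 130 100 330 270; python3 look.py w19 wrist 0 0 512 384
```

```text
16.75 [ 0.4516 -0.1813  0.2418] [ 179.99    0.   -104.88] [ 0.9 -0.7  2. ] [ 0.03 -0.13  0.04] 0.0445
16.8 [ 0.4515 -0.1813  0.2418] [ 179.98    0.   -104.87] [-0.6  0.4  0.8] [ 0.07 -0.09 -0.02] 0.0449
```

View pics/w19.png

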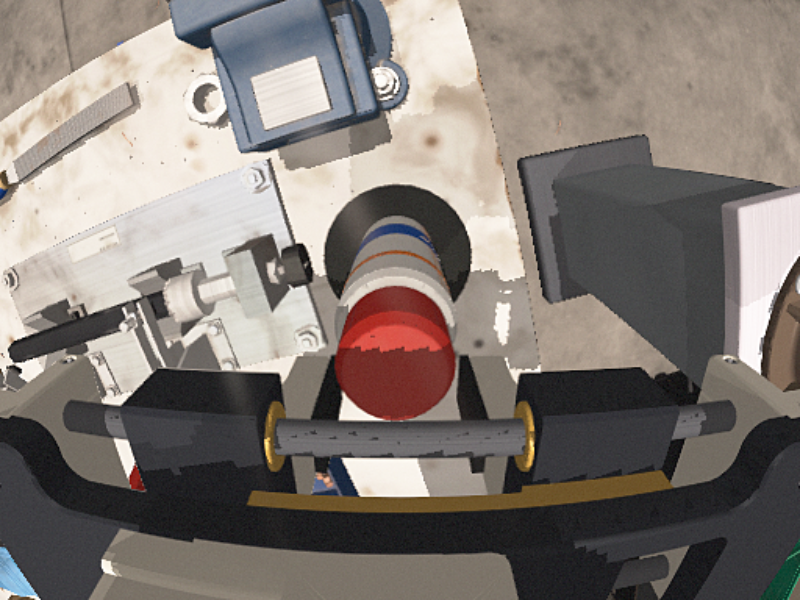

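View pics/s19.png

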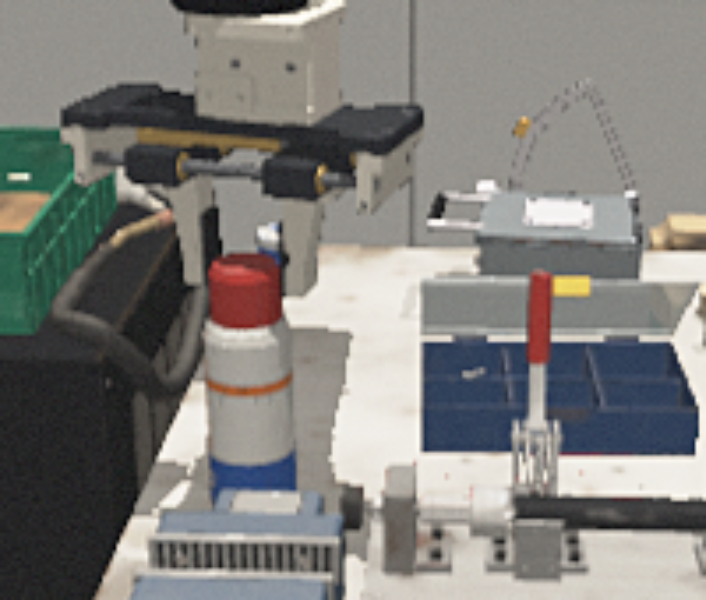

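Emit:
play_rows(
  series=[
    [52, 0, 0, -0.002, 0],
    [54, 0, 0, -0.004, 0],
    [58, 0, 0, -0.008, 0],
    [62, 0, 0, -0.013, 0],
    [62, 0, 0, -0.018, 0],
    [62, 0, 0, -0.024, 0],
    [62, 0, 0, -0.034, 0],
    [62, 0, 0, -0.05, 0],
    [62, 0, 0, -0.07, 0],
    [62, 0, 0, -0.09, 0],
  ],
)

```text
clock: 17.85
tool_pos: [0.4515, -0.1813, 0.3334]
orientation: [-180.0, -0.0, -104.9]
force: [0.1, 0.6, -0.1]
opening: 0.0545
```

```bash
python3 look.py s20 side 130 100 330 270; python3 look.py w20 wrist 0 0 512 384
python3 - <<'E'
from h import *
s=load("s20.npz"); W=world(s)
m=(W[...,1]<-.15)&(W[...,1]>-.26)&(W[...,0]>.40)&(W[...,0]<.50)&(W[...,2]>.005)&(W[...,2]<.205); R=[]
for r in range(150,262):
    c=np.flatnonzero(m[r])
    if 20<len(c)<30: R.append(np.median(W[r,int(np.mean(c))-2:int(np.mean(c))+3],0))
R=np.array(R); R=R[(R[:,2]<.155)]; print(len(R),[np.degrees(np.arctan(np.polyfit(R[:,2],R[:,i],1)[0])).round(2) for i in (0,1)],R.mean(0))
w=load("w20.npz"); W=wworld(w,w["tp"],w["rpy"])
hsv=cv2.cvtColor(w["frame"],cv2.COLOR_RGB2HSV); m=((hsv[...,0]<6)|(hsv[...,0]>172))&(hsv[...,1]>120)&(abs(W[...,2]-.2)<.006)&(W[...,1]<-.12)
P=W[m]; print("cap top",len(P),P.mean(0),np.ptp(P,axis=0))
d=(w["frame"].max(2)<75)&(abs(W[...,2])<.012)&(np.hypot(W[...,0]-.4505,W[...,1]+.185)<.075); P=W[d]; 
cn=cv2.fitEllipse(cv2.convexHull((P[:,:2]*1000).astype(np.float32))); print("mat",len(P),cn,P[:,2].mean())
E
```

```text
17.85 [ 0.4515 -0.1813  0.3334] [-179.99   -0.   -104.87] [ 0.1  0.6 -0.1] [ 0.07 -0.05  0.04] 0.0545
17.9 [ 0.4528 -0.1818  0.337 ] [-1.7970e+02 -1.0000e-02 -1.0484e+02] [2.8 0.1 4.3] [-0.11 -0.24 -0.02] 0.0542
40 [np.float64(0.31), np.float64(0.02)] [ 0.45334616 -0.21891011  0.10952606]
cap top 1721 [ 0.45098994 -0.19484226  0.1980139 ] [0.04034739 0.03828323 0.00668052]
mat 1429 ((456.3612060546875, -185.55303955078125), (107.70915985107422, 116.6610107421875), 106.0593032836914) 0.0043424069537768666
```

View pics/w20.png

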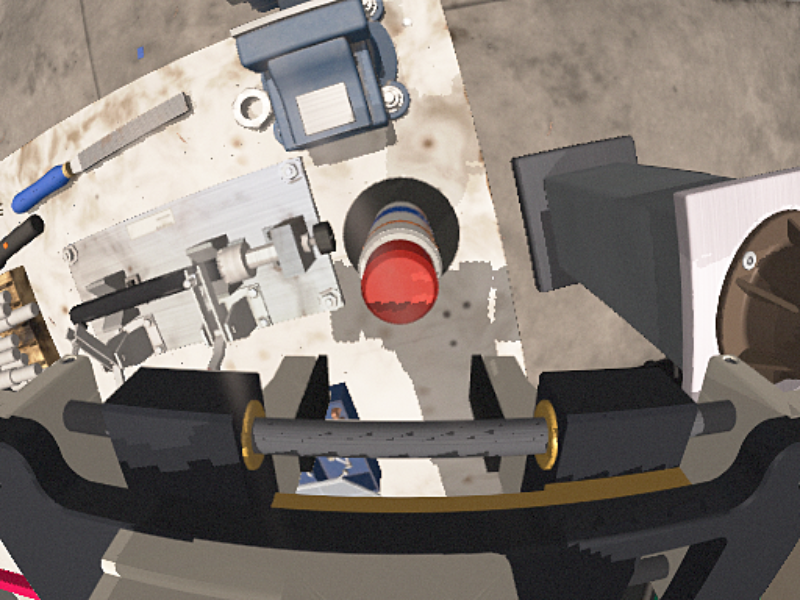

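View pics/s20.png

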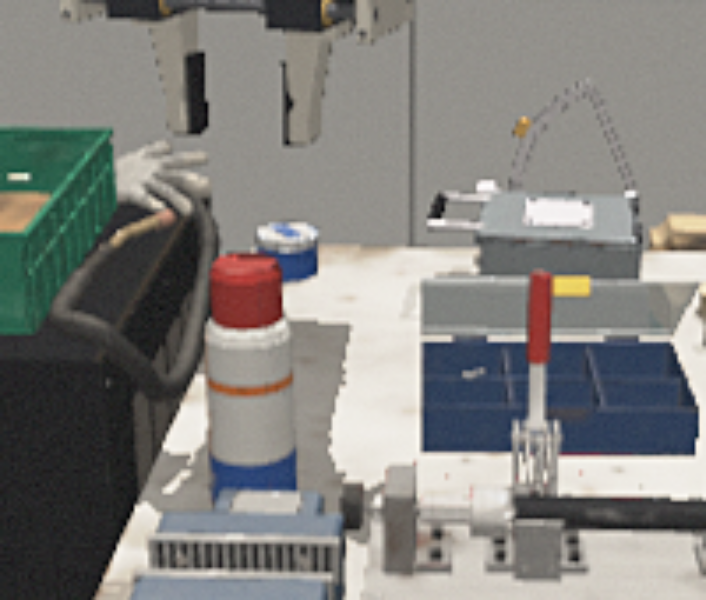

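The can stands free at (0.451,-0.195), leaning 0.3°, about 10 mm from the mat centre. Its radius is 26 mm against the mat's 55 mm, so the whole base is on the mat. Next is the station.

Run:
```python
from h import *
t=load("top0.npz"); s=load("side0.npz")
for h in (.082,.088):
    a,b=onplane(t,161.5,193.5,h),onplane(t,191.5,197,h); print(h,a.round(4),b.round(4),((a+b)/2).round(4),np.linalg.norm(a-b),np.degrees(np.arctan2(*(a-b)[1::-1])))
W=world(t); m=(abs(W[...,2]-.084)<.004)&(W[...,0]>.5)&(W[...,0]<.78)&(W[...,1]>.1)&(W[...,1]<.4)
k=cv2.morphologyEx(m.astype(np.uint8),cv2.MORPH_OPEN,np.ones((9,9))); n,l,st,ce=cv2.connectedComponentsWithStats(k); i=1+st[1:,4].argmax(); P=W[l==i]; r=cv2.minAreaRect((P[:,:2]*1000).astype(np.float32)); print(r,P.mean(0)); 
mv([.55,.26,.33],-95)
```

```text
0.082 [0.5509 0.3095 0.082 ] [0.5478 0.2359 0.082 ] [0.5494 0.2727 0.082 ] 0.0735660203645901 87.58100554691295
0.088 [0.5496 0.3077 0.088 ] [0.5465 0.2347 0.088 ] [0.5481 0.2712 0.088 ] 0.0730347704655251 87.58100554691286
((636.3057861328125, 267.5065612792969), (131.88075256347656, 97.11287689208984), 86.12386322021484) [0.62580133 0.27186645 0.08390101]
t 17.95 pos [ 0.4528 -0.1816  0.3355] rpy [-1.7970e+02  2.0000e-02 -1.0485e+02] F [-0.5  0.3 -1. ] op 0.0545
shift [-0.4518  0.0192  0.0056] spin -9.85 dist 0.452
```

Emit:
play_rows(
  series=[
    [62, -0.452, 0.019, 0.02, -11.8],
    [62, -0.452, 0.019, 0.02, -11.8],
    [62, -0.452, 0.019, 0.02, -11.8],
    [62, -0.452, 0.019, 0.02, -11.8],
    [62, -0.452, 0.019, 0.02, -11.8],
    [62, -0.452, 0.019, 0.02, -11.8],
    [62, -0.452, 0.019, 0.02, -11.8],
    [62, -0.452, 0.019, 0.02, -11.8],
    [40, -0.452, 0.019, 0.02, -11.8],
    [40, -0.452, 0.019, 0.02, -11.8],
  ],
)

```text
clock: 18.95
tool_pos: [0.5498, 0.2652, 0.3104]
orientation: [179.9, -0.1, -92.9]
force: [-0.1, -0.2, -0.6]
opening: 0.0437
```

Emit:
play_rows(
  series=[
    [30, 0, 0, 0.04, 0],
    [30, 0, 0, 0.06, 0],
    [30, 0, 0, 0.06, 0],
    [30, 0, 0, 0.06, 0],
  ],
)

```text
clock: 19.35
tool_pos: [0.5496, 0.2604, 0.2526]
orientation: [-180.0, -0.0, -93.1]
force: [0.6, 0.5, 0.8]
opening: 0.0265
```

```bash
python3 look.py w21 wrist 0 0 512 384;python3 -c "
from h import *
mv([.549,.272,.25],-93)"
```

```text
19.35 [0.5496 0.2604 0.2526] [-1.7999e+02 -3.0000e-02 -9.3060e+01] [0.6 0.5 0.8] [ 0.03  0.1  -0.  ] 0.0265
t 19.4 pos [0.5499 0.2606 0.2534] rpy [-1.7991e+02  4.0000e-02 -9.3060e+01] F [-0.   0.   0.2] op 0.0261
shift [-0.0113  0.0016  0.0034] spin -0.06 dist 0.012
```

View pics/w21.png

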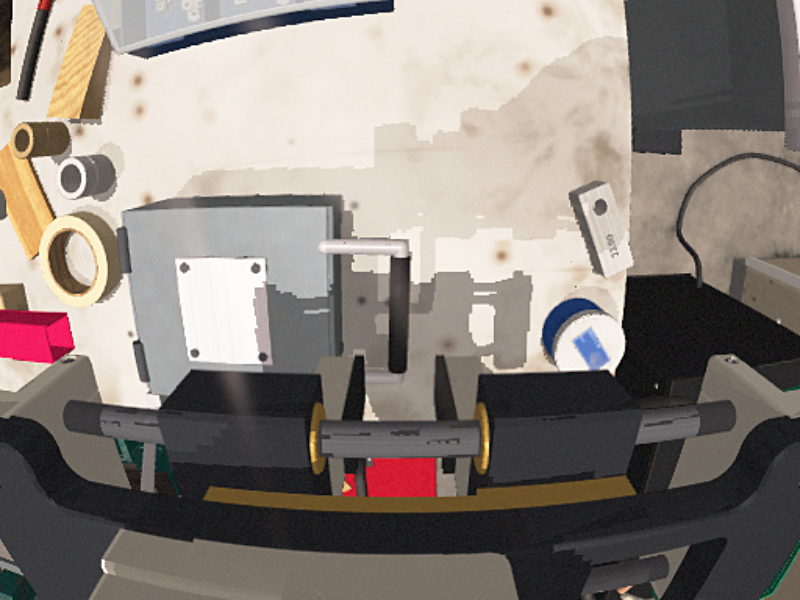

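The bar shows black at zoomed pixel x≈400, rows 255–372, with the cover left of it. I'll fit both in the wrist cloud.

Run:
```python
from h import *
w=load("w21.npz"); W=wworld(w,w["tp"],w["rpy"]); z=w["z_map"]
g=w["frame"].max(2)
m=(g<75)&(W[...,2]>.06)&(W[...,2]<.1)&(abs(W[...,0]-.55)<.04)&(abs(W[...,1]-.27)<.06)
n,l,st,ce=cv2.connectedComponentsWithStats(m.astype(np.uint8)); i=1+st[1:,4].argmax(); P=W[l==i]
v=np.linalg.svd(P[:,:2]-P[:,:2].mean(0),full_matrices=False)[2][0]; v*=np.sign(v[1]); a=(P[:,:2]-P[:,:2].mean(0))@v
print("bar",st[i],P.mean(0),np.percentile(P[:,2],[5,50,95]),"angle",np.degrees(np.arctan2(v[1],v[0])),a.min(),a.max(), P[:,:2].mean(0)+v*(a.min()+a.max())/2, "y range",P[:,1].min(),P[:,1].max())
# cover plate plane
m=(abs(W[...,2]-.0845)<.006)&(W[...,0]>.57)&(W[...,0]<.76)&(W[...,1]>.15)&(W[...,1]<.40)&(z>0)
k=cv2.morphologyEx(m.astype(np.uint8),cv2.MORPH_OPEN,np.ones((7,7))); n,l,st,ce=cv2.connectedComponentsWithStats(k); i=1+st[1:,4].argmax(); P=W[l==i]
print("cover",st[i],P.mean(0),P[:,0].min(),P[:,0].max(),P[:,1].min())
# right edge (-y): per x bin, min y ; front edge: per y bin, min x
xs=np.arange(.60,.70,.01); R=np.array([(x,np.percentile(P[abs(P[:,0]-x)<.004][:,1],1)) for x in xs]); p=np.polyfit(R[:,0],R[:,1],1); print("right edge angle",np.degrees(np.arctan(p[0])),np.polyval(p,.65))
ys=np.arange(.22,.30,.01); R=np.array([(y,np.percentile(P[abs(P[:,1]-y)<.004][:,0],1)) for y in ys]); p=np.polyfit(R[:,0],R[:,1],1); print("front edge x(y=.27)",np.polyval(p,.27),"slope deg",np.degrees(np.arctan(p[0])))
R=np.array([(y,np.percentile(P[abs(P[:,1]-y)<.004][:,0],99)) for y in ys]); p=np.polyfit(R[:,0],R[:,1],1); print("rear edge x(y=.27)",np.polyval(p,.27),"slope deg",np.degrees(np.arctan(p[0])))
```

```text
bar [249 164  14  75 730] [0.55178078 0.27533925 0.08772082] [0.08522158 0.08802104 0.089572  ] angle 84.83044798054569 -0.03851969758325568 0.035036796175699415 [0.55162387 0.27360488] y range 0.2367339410185701 0.31056990556377456
cover [   75   131   157   129 14293] [0.65682094 0.25167309 0.08571372] 0.5705546439802653 0.7389789528515245 0.19496784296948635
right edge angle -4.375243061818633 0.20084903094279258
front edge x(y=.27) 0.5907791197520029 slope deg 9.966187287166157
rear edge x(y=.27) 0.7306926866981879 slope deg 4.011863194147244
```

Run:
```python
from h import *
mv([.551,.2736,.16],-94.5)
t=load("top0.npz"); s=load("side0.npz")
def tri(a,b):
    (o1,d1),(o2,d2)=a,b; A=np.c_[d1,-d2]; x=np.linalg.lstsq(A,o2-o1,rcond=None)[0]; p,q=o1+x[0]*d1,o2+x[1]*d2; return (p+q)/2,np.linalg.norm(p-q)
p,e=tri(ray(t,140,152.08),ray(s,277.46,135.69)); print("marker",p,e)
psi=np.radians(-4.5); ex=np.array([np.cos(psi),np.sin(psi)]); ey=np.array([-ex[1],ex[0]]); H=np.array([.5516,.2736])+.18*ex
d=p[:2]-H; print("st x",d@ex,"y",d@ey,"r",np.hypot(d@ex,p[2]-.082),"ang",np.arctan2(p[2]-.082,-(d@ex)))
# pointer white in top/side
for n,q in (("top",t),("side",s)):
    print(n,"expected pointer px", proj(q,np.r_[H-.141*ex+.085*ey,.082]),"marker .5:",proj(q,np.r_[H-.119*np.cos(.5)*ex+.075*ey,.082+.119*np.sin(.5)]))
```

```text
t 19.4 pos [0.5499 0.2606 0.2534] rpy [-1.7991e+02  4.0000e-02 -9.3060e+01] F [-0.   0.   0.2] op 0.0261
shift [-0.013  -0.0002  0.0934] spin 1.44 dist 0.094
marker [0.62991424 0.35538412 0.14054222] 0.0044088449501643884
st x -0.10834388484375652 y 0.08767647215089566 r 0.12314864431463822 ang 0.49539419809165247
top expected pointer px (np.float64(145.56529361300443), np.float64(173.86840559644304)) marker .5: (np.float64(145.93384997204066), np.float64(152.48042425582165))
side expected pointer px (np.float64(267.85309196402164), np.float64(152.14626372017193)) marker .5: (np.float64(279.06405683199523), np.float64(136.89989771949956))
```

Emit:
play_rows(
  series=[
    [28, -0.013, 0, 0.0, 1.44],
    [28, -0.013, 0, 0.03, 1.44],
    [28, -0.013, 0, 0.06, 1.44],
    [28, -0.013, 0, 0.08, 1.44],
    [28, -0.013, 0, 0.093, 1.44],
    [28, -0.013, 0, 0.093, 1.44],
  ],
)

```text
clock: 20.0
tool_pos: [0.5499, 0.2732, 0.1585]
orientation: [180.0, -0.0, -94.5]
force: [0.2, -1.0, -0.1]
opening: 0.0248
```

```bash
python3 look.py w22 wrist 0 0 512 384;python3 look.py s22 side 200 90 330 190;python3 -c "
from h import *
mv([.551,.2736,.132],-94.5)"
```

```text
20.0 [0.5499 0.2732 0.1585] [ 1.7996e+02 -5.0000e-02 -9.4530e+01] [ 0.2 -1.  -0.1] [ 0.08  0.1  -0.05] 0.0248
20.05 [0.5505 0.2736 0.1597] [-1.7997e+02  1.0000e-02 -9.4500e+01] [-0.  -0.7  1.4] [ 0.03  0.09 -0.  ] 0.0243
t 20.1 pos [0.5507 0.2738 0.1604] rpy [-1.7992e+02  6.0000e-02 -9.4500e+01] F [0.2 0.4 0.4] op 0.0245
shift [ 0.0003 -0.0002  0.0284] spin -0.0 dist 0.028
```

View pics/w22.png

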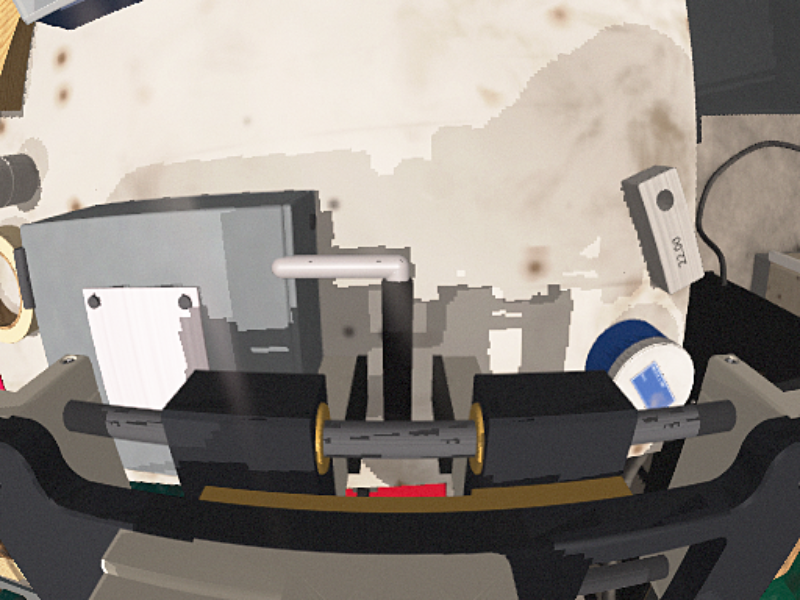

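View pics/s22.png

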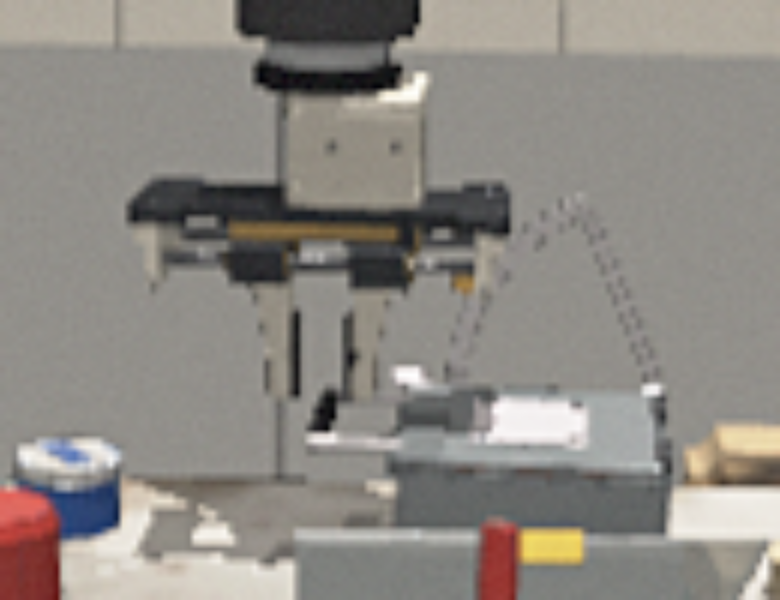

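Emit:
play_rows(
  series=[
    [28, 0, 0, 0.01, 0],
    [28, 0, 0, 0.02, 0],
    [28, 0, 0, 0.028, 0],
    [28, 0, 0, 0.028, 0],
  ],
)

```text
clock: 20.5
tool_pos: [0.5493, 0.2729, 0.1294]
orientation: [179.9, -0.1, -94.5]
force: [-0.2, -1.2, 0.3]
opening: 0.0243
```

Emit:
play_rows(
  series=[
    [20, 0, 0, 0, 0],
    [10, 0, 0, 0, 0],
    [5, 0, 0, 0, 0],
    [5, 0, 0, 0, 0],
    [5, 0, 0, 0, 0],
  ],
)

```text
clock: 21.0
tool_pos: [0.5507, 0.2736, 0.1314]
orientation: [-179.9, 0.0, -94.5]
force: [5.1, -1.9, -1.3]
opening: 0.0109
```

```bash
python3 look.py s23 side 200 90 330 190;python3 -c "
from h import *
mv([.551,.2736,.132],-94.5)"
```

```text
21.0 [0.5507 0.2736 0.1314] [-1.7992e+02  4.0000e-02 -9.4510e+01] [ 5.1 -1.9 -1.3] [-0.43 -1.8   0.04] 0.0109
t 21.05 pos [0.5507 0.2736 0.1314] rpy [-1.7992e+02  4.0000e-02 -9.4510e+01] F [ 4.7 -1.3 -1. ] op 0.0114
shift [-0.     -0.0003 -0.0006] spin -0.01 dist 0.001
```

View pics/s23.png

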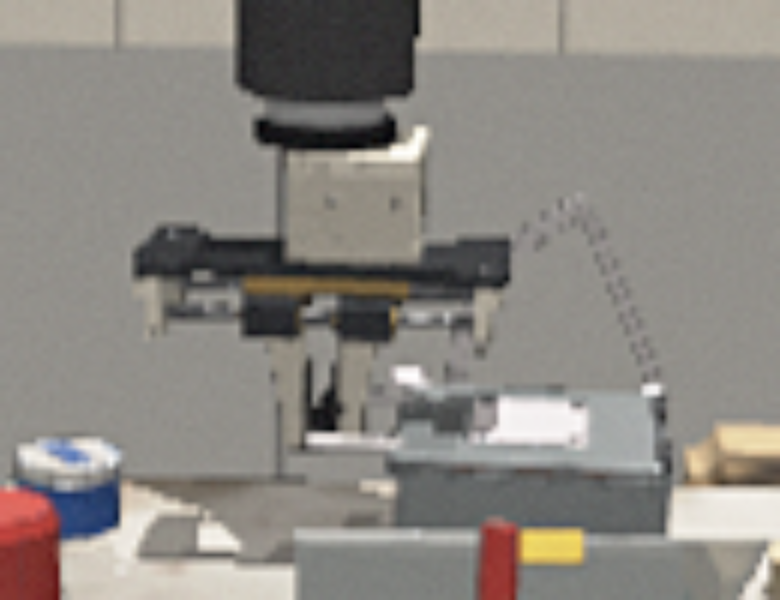

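Emit:
play_rows(
  series=[
    [5, 0, 0, -0.009, 0],
    [5, 0, -0.0009, -0.018, 0],
    [5, 0, -0.002, -0.0269, 0],
    [5, 0, -0.0036, -0.0358, 0],
    [5, 0, -0.0056, -0.0445, 0],
    [5, 0, -0.008, -0.0532, 0],
    [5, 0, -0.0109, -0.0617, 0],
    [5, 0, -0.0142, -0.0701, 0],
    [5, 0, -0.0171, -0.0767, 0],
    [5, 0, -0.0171, -0.0767, 0],
  ],
)

```text
clock: 22.05
tool_pos: [0.5674, 0.2722, 0.2075]
orientation: [-180.0, 0.0, -94.5]
force: [5.9, 0.9, -8.6]
opening: 0.011
```

```bash
python3 look.py s24 side 200 90 330 190; python3 look.py w24 wrist 0 0 512 384; python3 look.py t24 top 100 90 300 240
```

```text
22.05 [0.5674 0.2722 0.2075] [-1.7999e+02  4.0000e-02 -9.4540e+01] [ 5.9  0.9 -8.6] [ 0.35 -1.95  0.02] 0.011
22.1 [0.5672 0.2723 0.207 ] [ 1.7999e+02  3.0000e-02 -9.4540e+01] [ 5.4  1.3 -9.5] [ 0.35 -2.12  0.  ] 0.0111
22.15 [0.5671 0.2723 0.2068] [ 1.7998e+02  3.0000e-02 -9.4530e+01] [ 5.6  0.7 -9.5] [ 0.4  -2.1   0.03] 0.0109
```

View pics/s24.png

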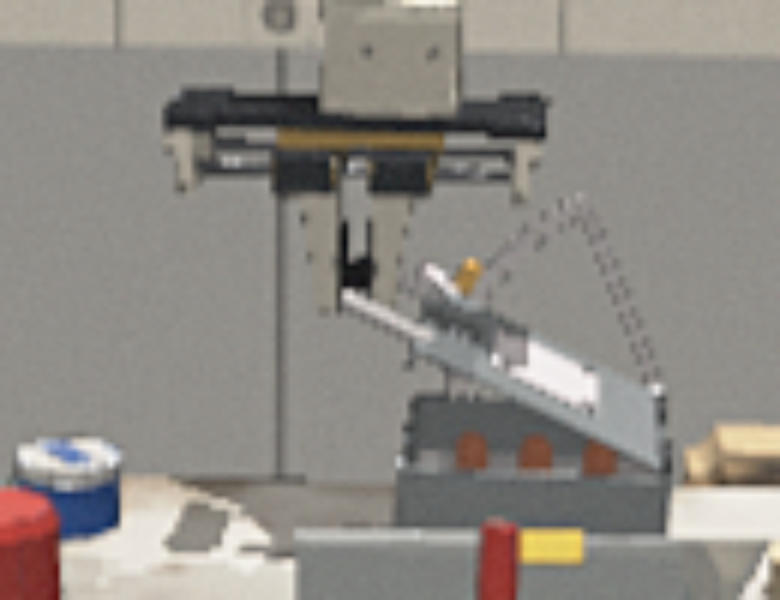

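View pics/t24.png

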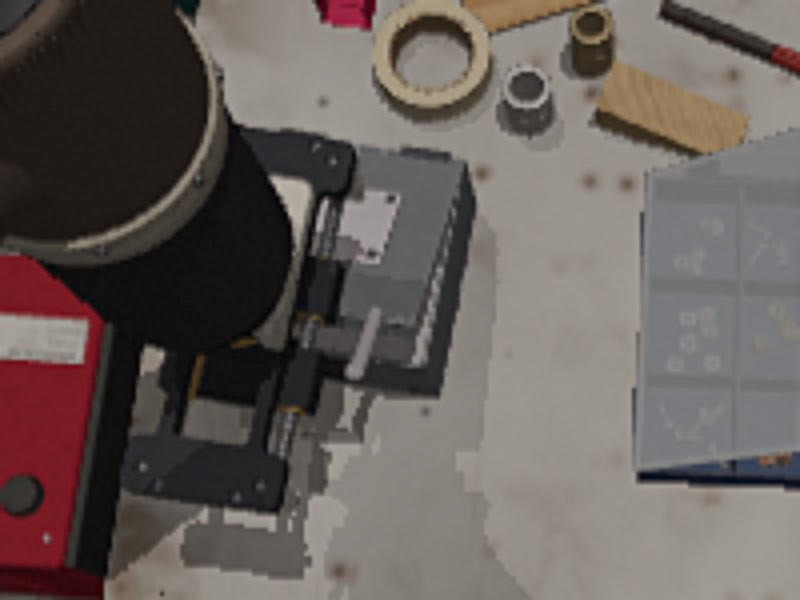

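View pics/w24.png

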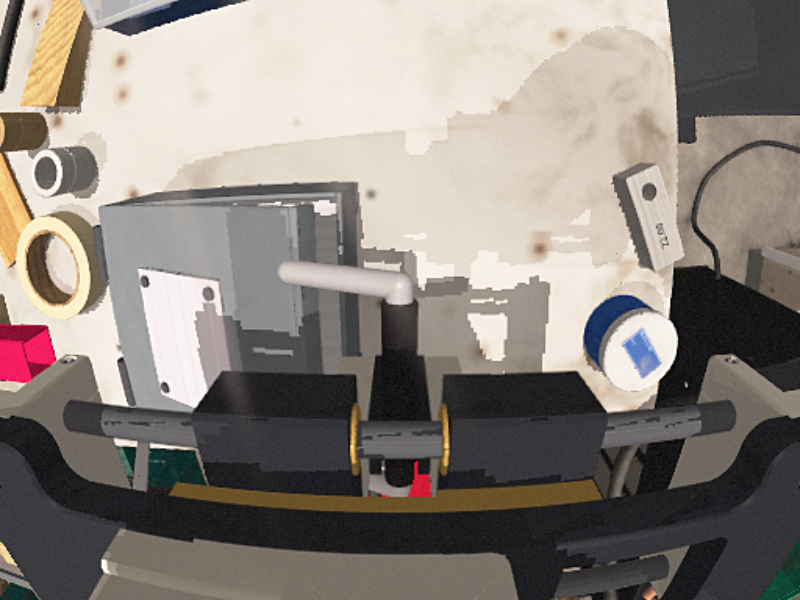

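Run:
```python
from h import *
t=load("top0.npz"); s=load("side0.npz"); s4=load("s24.npz")
def crop(d,x0,y0,x1,y1,f): return cv2.resize(d["frame"][y0:y1,x0:x1],None,fx=f,fy=f,interpolation=cv2.INTER_NEAREST)[:,:,::-1]
a=crop(t,130,115,175,205,6); b=crop(s,250,115,320,165,7); c=crop(s4,250,115,320,165,7)
H=np.zeros((max(a.shape[0],b.shape[0]+c.shape[0]),a.shape[1]+b.shape[1],3),np.uint8); H[:a.shape[0],:a.shape[1]]=a; H[:b.shape[0],a.shape[1]:]=b; 
H=np.zeros((710,800,3),np.uint8); H[:540,:270]=a; H[:350,280:280+490]=b; H[355:705,280:770]=c; H=cv2.resize(H,(676,600),interpolation=cv2.INTER_AREA); cv2.imwrite("pics/cmp.png",H)
```

```text
(no output)
```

View pics/cmp.png

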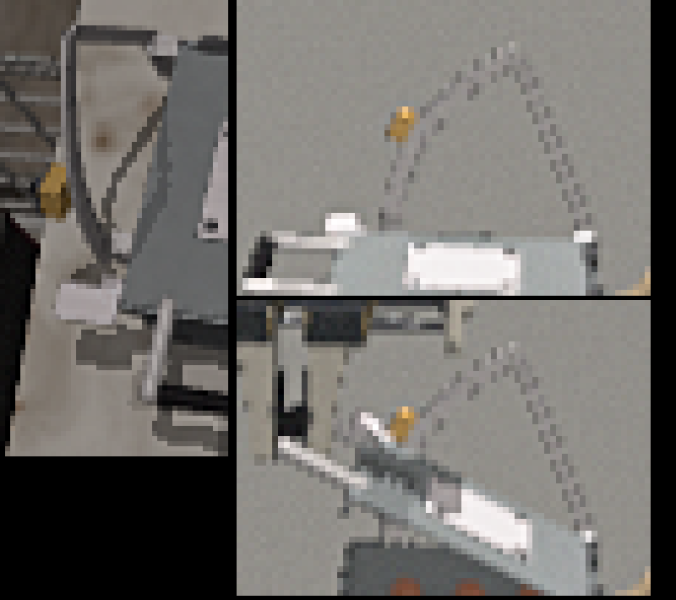

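```bash
cat > ang.py <<'E'
from h import *
from scipy.optimize import least_squares
psi=np.radians(-4.5); ex=np.array([np.cos(psi),np.sin(psi)]); ey=np.array([-ex[1],ex[0]]); H=np.array([.5516,.2736])+.18*ex
def pt(r,y,th): return np.r_[H-r*np.cos(th)*ex+y*ey,.082+r*np.sin(th)]
def cen(d,box,kind):
    x0,y0,x1,y1=box; im=d["frame"][y0:y1,x0:x1].astype(float)
    if kind=="brass": w=np.clip(im[...,0]-im[...,2]-45,0,None)
    else:
        w=np.clip(im.min(2)-185,0,None)
    v,u=np.mgrid[y0:y1,x0:x1]; return np.array([(w*u).sum(),(w*v).sum()])/w.sum(), (w>0).sum()
if __name__=="__main__":
    t=load("top0.npz"); s=load("side0.npz"); s4=load("s24.npz")
    bs,_=cen(s,(272,130,283,141),"brass"); b4,_=cen(s4,(272,130,283,141),"brass"); bt,_=cen(t,(135,144,146,161),"brass"); print("brass",bs,b4,bt)
    ps,n=cen(s,(262,149,274,157),"w"); print("pointer shut",ps,n,"exp",proj(s,pt(.141,.085,0)))
    p4,n=cen(s4,(268,130,279,142),"w"); print("pointer now",p4,n)
    for th in (.40,.42,.44,.46): print(th,np.round(proj(s4,pt(.141,.085,th)),2))
    for th in (.45,.5,.55): print("mk",th,np.round(proj(s,pt(.119,.085,th)),2),np.round(proj(t,pt(.119,.085,th)),2))
    f=lambda q:np.r_[np.array(proj(s,pt(.119,q[1],q[0])))-bs,np.array(proj(t,pt(.119,q[1],q[0])))-bt]
    r=least_squares(f,[.5,.085]); print("fit th,y",r.x,"res",r.fun)
    r=least_squares(lambda q:np.array(proj(s,pt(.119,.085,q[0])))-bs,[.5]); print("side only",r.x,r.fun)
    r=least_squares(lambda q:np.array(proj(s4,pt(.141,.085,q[0])))-p4,[.43]); print("pointer th side",r.x,r.fun)
E
python3 ang.py
```

```text
brass [277.66995769 135.23554302] [277.71510791 135.19136691] [140.142723   151.21314554]
pointer shut [266.90980736 153.06304729] 34 exp (np.float64(267.85309196402164), np.float64(152.14626372017193))
pointer now [272.69761273 135.79840849] 11
0.4 [271.57 136.49]
0.42 [271.93 135.75]
0.44 [272.3  135.01]
0.46 [272.69 134.28]
mk 0.45 [278.34 137.67] [142.17 153.73]
mk 0.5 [279.2  136.15] [141.73 151.85]
mk 0.55 [280.15 134.68] [141.33 149.87]
fit th,y [0.50146435 0.08897684] res [ 1.61615279  0.57863622 -0.09835876  0.33511361]
side only [0.49962786] [1.52756089 0.92791559]
pointer th side [0.42722338] [-0.63378574 -0.31882594]
```

```bash
cat > diff.py <<'E'
import sys
from ang import *
def cast(d,uv,y):
    o,v=ray(d,*uv); k=(y-(o[:2]-H)@ey)/(v[:2]@ey); p=o+k*v; a=-((p[:2]-H)@ex); b=p[2]-.082; return np.hypot(a,b),np.arctan2(b,a)
if __name__=="__main__":
    s=load(sys.argv[1]); t=load("top0.npz"); box=tuple(map(int,sys.argv[2:6]))
    b,_=cen(s,(272,130,283,141),"brass"); p,n=cen(s,box,"w"); print("brass",b,"ptr",p,n)
    for y in (.08,.085,.09): print(y,"marker",np.round(cast(s,b,y),4),"ptr",np.round(cast(s,p,y),4))
E
python3 diff.py s24.npz 268 130 279 142
python3 - <<'E'
from ang import *
from diff import cast
s=load("side0.npz");t=load("top0.npz")
ps,n=cen(s,(262,149,274,157),"w"); print("shut pointer cast",cast(s,ps,.085))
bs,_=cen(s,(272,130,283,141),"brass"); bt,_=cen(t,(135,144,146,161),"brass")
r=least_squares(lambda q:np.r_[np.array(proj(s,pt(q[2],q[1],q[0])))-bs,np.array(proj(t,pt(q[2],q[1],q[0])))-bt],[.5,.085,.12]); print("th,y,r",r.x,r.fun)
for n in ("side0.npz","s24.npz"):
    d=load(n); print(d["frame"][131:140,268:283].min(2)); W=world(d); print((W[131:140,272:282,1]*1000).round(0).astype(int))
E
```

```text
brass [277.71510791 135.19136691] ptr [272.69761273 135.79840849] 11
0.08 marker [0.1254 0.5118] ptr [0.1389 0.4362]
0.085 marker [0.1249 0.5022] ptr [0.1386 0.427 ]
0.09 marker [0.1245 0.4925] ptr [0.1384 0.4178]
shut pointer cast (np.float64(0.14417100225505491), np.float64(-0.023410351690405822))
th,y,r [0.51860198 0.08717315 0.12249149] [ 1.01731091 -0.33798546 -0.01723516  0.74030653]
[[138 139 137 136 137 139 137 141 141 136 137 140 137 140 142]
 [137 140 137 137 140 138 139 137 141 140 137 143 139 141 126]
 [139 138 138 141 140 139 136 140 142 125 136 116 138 112 121]
 [135 138 138 138 138 137 141 145 115  81 103  74 121 115 140]
 [138 137 139 139 137 140 145 144  91  67  59  74 120 144 141]
 [137 139 144 137 145 139 142 116  81  75  72  99 142 146 142]
 [140 138 140 138 138 140 144  74  62  67  71 132 147 134 143]
 [138 139 140 137 140 138 143 114 118  70  96 142 145 124 139]
 [135 138 141 137 139 142 139 140 147 116 133 148 144 118 135]]
[[2160 2178 2163 2151 2155 2147 2136 2168 2144 2145]
 [2181 2159 2176 2152 2158 2171 2147 2156 2152 2151]
 [2173 2140 2178 2172 2146  357  
[... 684 characters left out ...]
107  72  70  68  98 141 146 145]
 [139 129 137 138 113 200 213 182 102  65  71 134 147 135 140]
 [110 128 138 127 121 104 200 223 149  64  95 142 146 125 138]
 [120 127 117 115 130 109 123 174 164 112 132 145 140 113 136]]
[[2159 2155 2160 2154 2179 2135 2153 2163 2180 2164]
 [2177 2154 2157 2172 2150 2138 2162 2162 2151 2149]
 [2160 2171 2156 2156 2160  346  353  356 2148  352]
 [ 360 2173 2154 2156  357  346  355  352  350  339]
 [ 342  356  358 2169  345  347  351  349  351  341]
 [ 338  340 2166  350  346  347  351  340  341  349]
 [ 327  329  337  340  351  351  347  345  347  348]
 [ 308  315  323  328 2143  355  342  345  345  341]
 [ 300  312  310  314  320  328  338  339  345  342]]
```

Emit:
play_rows(
  series=[
    [5, 0, -0.003, -0.006, 0],
    [5, 0, -0.0061, -0.012, 0],
    [5, 0, -0.0061, -0.012, 0],
    [5, 0, -0.0061, -0.012, 0],
    [5, 0, -0.0061, -0.012, 0],
  ],
)

```text
clock: 22.7
tool_pos: [0.5729, 0.2718, 0.2183]
orientation: [179.9, 0.0, -94.5]
force: [4.3, 0.2, -9.6]
opening: 0.011
```

```bash
python3 look.py s25 side 250 115 310 160; python3 diff.py s25.npz 268 124 280 138
python3 - <<'E'
from h import *
d=load("s25.npz"); z=(d["tp"][2]-.1314)/.18; print("theta kin",np.arcsin(z)); print(d["frame"][124:142,266:284].min(2))
E
```

```text
22.7 [0.5729 0.2718 0.2183] [ 1.7994e+02  1.0000e-02 -9.4540e+01] [ 4.3  0.2 -9.6] [ 0.48 -1.94  0.05] 0.011
brass [278.21985816 134.27659574] ptr [274.44701987 133.50331126] 10
0.08 marker [0.1256 0.54  ] ptr [0.1376 0.5062]
0.085 marker [0.1251 0.5305] ptr [0.1372 0.4974]
0.09 marker [0.1247 0.5211] ptr [0.1368 0.4886]
theta kin 0.5035130341901572
[[127 133 131  91 133 138 140 138 136 139 138 136 137 140 137 143 137 137]
 [132 128 133 119 136 135 138 140 139 141 133 136 140 134 139 138 139 138]
 [129 134 133 139 140 139 139 137 139 143 138 136 136 136 140 133 136 143]
 [132 126 131 139 140 138 140 138 134 137 140 136 138 138 139 136 138 137]
 [130 132 111 136 140 138 137 137 143 136 140 138 139 138 141 137 137 139]
 [130 132  90 129 140 140 137 136 136 142 136 134 138 141 139 138 138 136]
 [129 131 117 133 138 133 136 136 138 137 138 139 138 134 136 137 137 139]
 [127 135 138 139 133 145 144 133 131 131 135 137 141 136 138 143 143 131]
 [131 126 125 135 135 166 161 213 187 136 127 138 140 140 137 140 122 125]
 [134 120 125 139 138 155 152 216 239 243 165 119 133 112 137 115 121 142]
 [130 121 128 135 145 143 146 135 205 255 176  71  94  74 115 116 134 135]
 [131 120 132 112 122 140 143 135 117 197 198 128  64  70 123 144 146 131]
 [135 112 137 120 127 126 128 131 121  97 199 159  92  92 140 146 141 128]
 [127  84 127 144 143 102  92 100 112  99 121 151 144 143 143 134 143 125]
 [140 106 133 140 146  85  78  88  97 100  91 128 134 159 162 132 137 143]
 [186 156 136 136 143  90  65  80  87  88  96  95  91 125 130 149 141 141]
 [185 187 185 155 140  86  60  70  70  74  83  96  99  95  92 130 116 118]
 [138 160 196 194 189 152 114 114  80  69  72  83  88  89  97  97  94  95]]
```

View pics/s25.png

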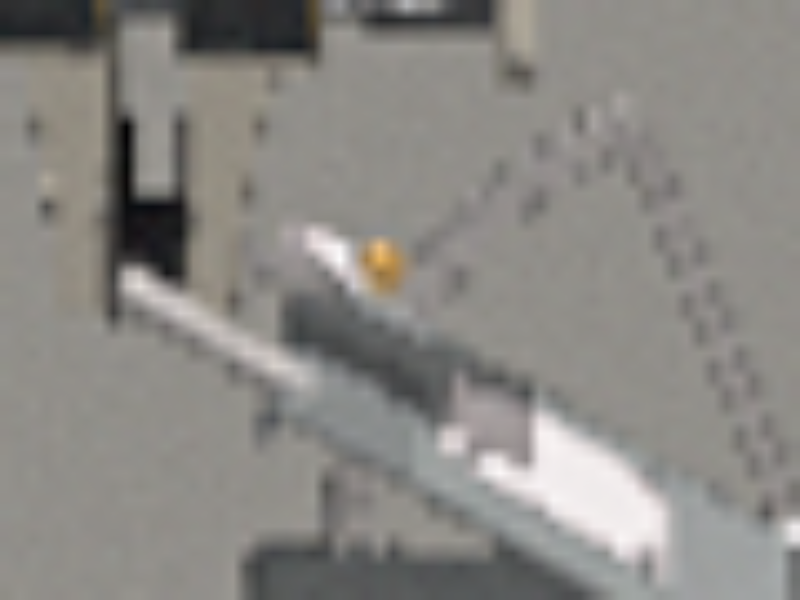

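The cover angle from arm motion is 0.504 rad. My marker estimates spread from 0.485 to 0.52, because the side camera only resolves about 3 mm per pixel there. There is plenty of time left, so I'll lower the cover gently, look at the marker up close with the wrist camera, and then lift again.

Emit:
play_rows(
  series=[
    [5, 0, 0.0054, 0.0104, 0],
    [5, 0, 0.009, 0.0186, 0],
    [5, 0, 0.0123, 0.027, 0],
    [5, 0, 0.0152, 0.0355, 0],
    [5, 0, 0.0176, 0.0442, 0],
    [5, 0, 0.0196, 0.0529, 0],
    [5, 0, 0.0212, 0.0618, 0],
    [5, 0, 0.0223, 0.0707, 0],
    [5, 0, 0.023, 0.0797, 0],
    [5, 0, 0.0232, 0.0887, 0],
  ],
)

```text
clock: 23.75
tool_pos: [0.5507, 0.2736, 0.1306]
orientation: [-179.9, 0.0, -94.5]
force: [4.8, -1.8, 8.7]
opening: 0.0112
```

Emit:
play_rows(
  series=[
    [5, 0, 0, 0, 0],
    [12, 0, 0, 0, 0],
    [20, 0, 0, 0, 0],
    [28, 0, 0, 0, 0],
    [28, 0, 0, 0, 0],
    [28, 0, 0, -0.03, 0],
    [28, 0, 0, -0.07, 0],
    [28, 0, 0, -0.12, 0],
    [28, 0, 0, -0.12, 0],
  ],
)

```text
clock: 24.65
tool_pos: [0.5523, 0.2751, 0.2585]
orientation: [-179.5, 0.4, -94.4]
force: [0.1, 0.5, 0.7]
opening: 0.0242
```

```bash
python3 -c "
from h import *
mv([.48,.41,.25],-94.5); mv([.48,.41,.2],-94.5)"
```

```text
t 24.65 pos [0.5523 0.2751 0.2585] rpy [-179.49    0.41  -94.43] F [0.1 0.5 0.7] op 0.0242
shift [-0.1288  0.0826  0.0087] spin 0.07 dist 0.153
t 24.65 pos [0.5523 0.2751 0.2585] rpy [-179.49    0.41  -94.43] F [0.1 0.5 0.7] op 0.0242
shift [-0.1285  0.0831  0.0587] spin 0.07 dist 0.164
```

Emit:
play_rows(
  series=[
    [28, -0.04, 0.03, 0, 0],
    [28, -0.085, 0.055, 0, 0],
    [28, -0.128, 0.083, 0.01, 0],
    [28, -0.128, 0.083, 0.04, 0],
    [28, -0.128, 0.083, 0.05, 0],
    [28, -0.128, 0.083, 0.05, 0],
    [28, -0.128, 0.083, 0.05, 0],
    [28, -0.128, 0.083, 0.05, 0],
  ],
)

```text
clock: 25.45
tool_pos: [0.4783, 0.4072, 0.2023]
orientation: [-179.9, 0.1, -94.6]
force: [0.1, -0.8, 0.2]
opening: 0.0248
```

```bash
python3 look.py w30 wrist 0 0 512 384
```

```text
25.45 [0.4783 0.4072 0.2023] [-1.7993e+02  8.0000e-02 -9.4580e+01] [ 0.1 -0.8  0.2] [ 0.    0.07 -0.  ] 0.0248
```

View pics/w30.png

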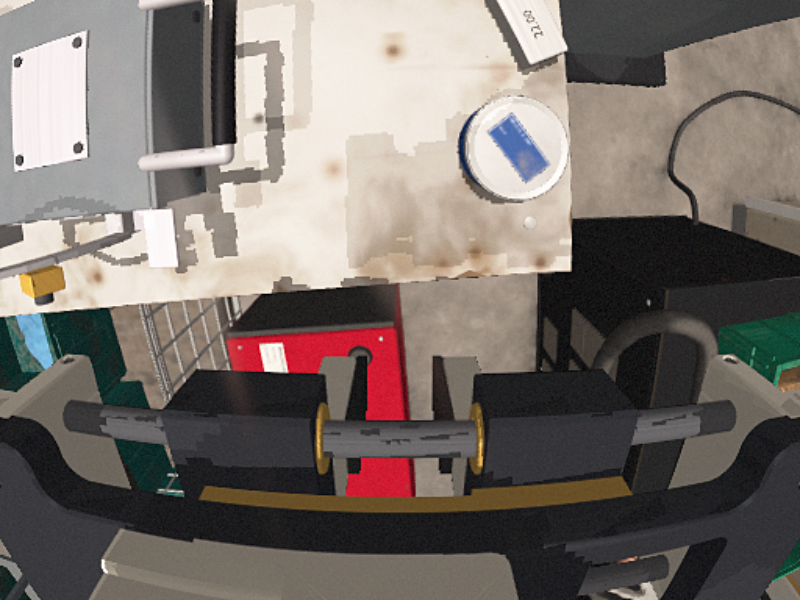

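Emit:
play_rows(
  series=[
    [28, 0.005, -0.05, 0, 0],
    [28, 0.005, -0.09, -0.03, 0],
    [28, 0.005, -0.09, -0.03, 0],
    [28, 0.005, -0.09, -0.03, 0],
    [28, 0.005, -0.09, -0.03, 0],
  ],
)

```text
clock: 26.0
tool_pos: [0.5663, 0.3949, 0.2309]
orientation: [180.0, 0.0, -94.6]
force: [0.4, -0.9, -0.2]
opening: 0.0247
```

```bash
python3 look.py w31 wrist 0 0 300 220
cat > wm.py <<'E'
from ang import *
def wray(w,u,v):
    K=w["mtx"]; dx,dy=u-K[0,2],v-K[1,2]; r=np.hypot(dx,dy); th=r/K[0,0]
    d=np.array([np.sin(th)*dx/r,-np.sin(th)*dy/r,-np.cos(th)]); T=w["tool_from_camera"]; R=Ro.from_euler('xyz',w["rpy"],degrees=True).as_matrix()
    return R@T[:3,3]+w["tp"], R@T[:3,:3]@d
def loc(p): d=p[...,:2]-H; return np.stack([-(d@ex),d@ey,p[...,2]-.082],-1)
def mask(w,kind):
    W=wworld(w,w["tp"],w["rpy"]); L=loc(W); hsv=cv2.cvtColor(w["frame"],cv2.COLOR_RGB2HSV)
    if kind=="brass": m=(hsv[...,0]>12)&(hsv[...,0]<32)&(hsv[...,1]>120)&(hsv[...,2]>60)&(L[...,2]>.03)&(L[...,2]<.12)&(L[...,0]>.07)&(L[...,0]<.15)&(L[...,1]>.05)
    else: m=(w["frame"].min(2)>190)&(abs(L[...,2])<.02)&(L[...,0]>.115)&(L[...,0]<.17)&(L[...,1]>.066)&(L[...,1]<.11)
    n,l,st,ce=cv2.connectedComponentsWithStats(m.astype(np.uint8)); i=1+st[1:,4].argmax(); return l==i,L,ce[i],st[i]
if __name__=="__main__":
    ws=[load("w30.npz"),load("w31.npz")]
    for k in ("brass","ptr"):
        rs=[]
        for w in ws:
            m,L,c,st=mask(w,k); P=L[m]; rs.append(wray(w,*c)); print(k,st,c.round(1),"med",np.median(P,0).round(4),"p3",np.percentile(P,3,axis=0).round(4),"p97",np.percentile(P,97,axis=0).round(4))
            r,th=np.hypot(P[:,0],P[:,2]),np.arctan2(P[:,2],P[:,0]); print("   r",np.percentile(r,[2,50,98]).round(4),"th",np.percentile(th,[1,5,50,95,99]).round(4))
        (o1,d1),(o2,d2)=rs; x=np.linalg.lstsq(np.c_[d1,-d2],o2-o1,rcond=None)[0]; p,q=o1+x[0]*d1,o2+x[1]*d2; g=loc((p+q)/2); print("tri",g.round(4),np.linalg.norm(p-q).round(4),"r,th",np.hypot(g[0],g[2]).round(4),np.arctan2(g[2],g[0]).round(4))
E
python3 wm.py
```

```text
26.0 [0.5663 0.3949 0.2309] [179.97   0.   -94.56] [ 0.4 -0.9 -0.2] [ 0.    0.11 -0.01] 0.0247
brass [ 12 170  30  21 436] [ 26.8 179.8] med [0.112  0.0854 0.0637] p3 [0.0969 0.0811 0.0556] p97 [0.117  0.0905 0.0697]
   r [0.1146 0.1293 0.1312] th [0.4447 0.45   0.5217 0.5775 0.5806]
brass [134 164  37  21 570] [152.9 173.9] med [0.1091 0.0853 0.0643] p3 [0.0941 0.0813 0.0559] p97 [0.1164 0.0904 0.0695]
   r [0.112  0.1279 0.1305] th [0.4461 0.4551 0.5549 0.5806 0.5857]
tri [0.1054 0.087  0.0579] 0.0001 r,th 0.1203 0.5022
ptr [ 85 134  29  37 764] [100.9 150.7] med [0.1404 0.0791 0.0027] p3 [0.1275 0.0668 0.0015] p97 [0.1493 0.0949 0.0039]
   r [0.1272 0.1404 0.1495] th [0.0088 0.0115 0.0191 0.0274 0.0305]
ptr [197 131  30  36 821] [213.5 147.6] med [0.1397 0.0791 0.0026] p3 [0.1276 0.0669 0.0013] p97 [0.149  0.0947 0.0039]
   r [0.1269 0.1398 0.1492] th [0.006  0.0105 0.0186 0.0268 0.0304]
tri [0.1394 0.08   0.0016] 0.0001 r,th 0.1394 0.0114
```

View pics/w31.png

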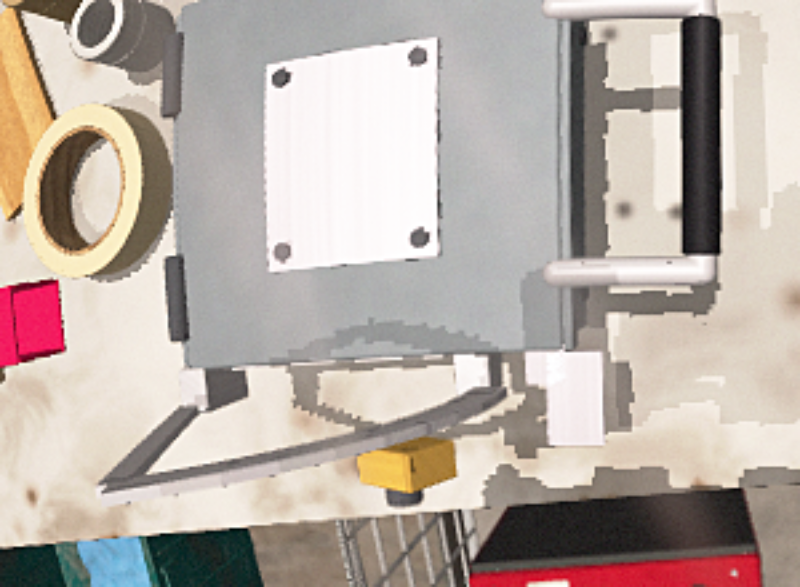

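The close-up settles it: the marker block spans 0.445 to 0.583 rad (centre about 0.51), and two-view triangulation gives 0.502 at r = 0.120, against 0.119 in the text. The target is 0.505. Now back to the bar.

```bash
python3 -c "
from h import *
mv([.551,.2736,.26],-94.5)"
```

```text
t 26.05 pos [0.566  0.3951 0.2308] rpy [ 1.7996e+02 -2.0000e-02 -9.4520e+01] F [-1.3  0.6 -0.6] op 0.0245
shift [ 0.1223  0.0054 -0.0292] spin -0.02 dist 0.126
```

Emit:
play_rows(
  series=[
    [28, 0, 0, -0.03, 0],
    [28, 0, 0, -0.04, 0],
    [28, 0.045, 0.003, -0.04, 0],
    [28, 0.09, 0.0054, -0.04, 0],
    [28, 0.1223, 0.0054, -0.03, 0],
    [28, 0.1223, 0.0054, 0.0, 0],
    [28, 0.1223, 0.0054, 0.04, 0],
    [28, 0.1223, 0.0054, 0.068, 0],
    [28, 0.1223, 0.0054, 0.07, 0],
    [28, 0.1223, 0.0054, 0.07, 0],
  ],
)

```text
clock: 27.05
tool_pos: [0.5514, 0.2742, 0.1612]
orientation: [180.0, -0.1, -94.5]
force: [0.5, -0.5, 1.3]
opening: 0.0251
```

```bash
python3 -c "
from h import *
mv([.551,.2736,.1315],-94.5)"; python3 look.py w32 wrist 150 120 400 300
```

```text
t 27.05 pos [0.5514 0.2742 0.1612] rpy [ 1.7998e+02 -6.0000e-02 -9.4450e+01] F [ 0.5 -0.5  1.3] op 0.0251
shift [0.0006 0.0003 0.0297] spin 0.05 dist 0.03
27.05 [0.5514 0.2742 0.1612] [ 1.7998e+02 -6.0000e-02 -9.4450e+01] [ 0.5 -0.5  1.3] [0.05 0.03 0.04] 0.0251
```

View pics/w32.png

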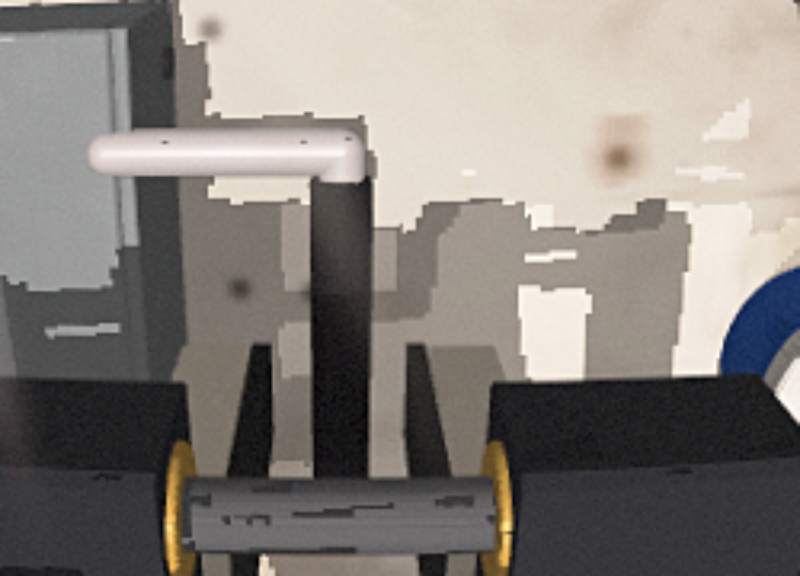

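The bar (zoomed x≈340) runs between the two fingers (265 and 420). Lowering and gripping.

Emit:
play_rows(
  series=[
    [28, 0, 0, 0.01, 0],
    [28, 0, 0, 0.02, 0],
    [28, 0, 0, 0.029, 0],
    [28, 0, 0, 0.029, 0],
    [20, 0, 0, 0.029, 0],
    [10, 0, 0, 0.029, 0],
    [5, 0, 0, 0.029, 0],
    [0, 0, 0, 0.029, 0],
    [0, 0, 0, 0.029, 0],
    [0, 0, 0, 0.029, 0],
  ],
)

```text
clock: 28.1
tool_pos: [0.551, 0.2741, 0.1321]
orientation: [180.0, 0.0, -94.5]
force: [-5.4, 2.1, 1.4]
opening: 0.0111
```

```bash
python3 -c "
from h import *
mv([.551,.2736,.1315],-94.5)"
```

```text
t 28.1 pos [0.551  0.2741 0.1321] rpy [179.95   0.   -94.51] F [-5.4  2.1  1.4] op 0.0111
shift [ 0.0005 -0.      0.0006] spin -0.01 dist 0.001
```

Emit:
play_rows(
  series=[
    [0, 0, 0, -0.009, 0],
    [0, 0, -0.0009, -0.018, 0],
    [0, 0, -0.002, -0.0269, 0],
    [0, 0, -0.0036, -0.0358, 0],
    [0, 0, -0.0056, -0.0445, 0],
    [0, 0, -0.008, -0.0532, 0],
    [0, 0, -0.0109, -0.0617, 0],
    [0, 0, -0.0142, -0.0701, 0],
    [0, 0, -0.0179, -0.0783, 0],
    [0, 0, -0.022, -0.0865, 0],
  ],
)

```text
clock: 29.1
tool_pos: [0.573, 0.2724, 0.2189]
orientation: [179.9, 0.0, -94.5]
force: [-3.0, 3.1, -5.3]
opening: 0.011
```

Emit:
play_rows(
  series=[
    [0, 0, -0.0003, -0.001, 0],
    [0, 0, -0.0003, -0.001, 0],
    [0, 0, -0.0003, -0.001, 0],
  ],
)

```text
clock: 29.4
tool_pos: [0.5731, 0.2723, 0.2191]
orientation: [179.9, 0.0, -94.5]
force: [-5.3, 3.9, -3.5]
opening: 0.0112
```

```bash
python3 look.py s33 side 250 115 310 160; python3 diff.py s33.npz 268 124 280 138; python3 -c "
from h import *
d=load('s33.npz'); print(np.arcsin((d['tp'][2]-.1314)/.18))
mv([.551,.2736,.1315],-94.5)"
```

```text
29.4 [0.5731 0.2723 0.2191] [ 1.7993e+02  1.0000e-02 -9.4530e+01] [-5.3  3.9 -3.5] [ 1.38  1.84 -0.  ] 0.0112
brass [278.21153846 134.25961538] ptr [274.49378882 133.60559006] 9
0.08 marker [0.1256 0.5402] ptr [0.1373 0.5046]
0.085 marker [0.1252 0.5308] ptr [0.1369 0.4958]
0.09 marker [0.1247 0.5213] ptr [0.1365 0.4869]
0.5087329111305668
t 29.45 pos [0.5731 0.2724 0.219 ] rpy [ 1.7993e+02  1.0000e-02 -9.4520e+01] F [-4.6  3.5 -4.7] op 0.0109
shift [0.0005 0.022  0.0876] spin -0.02 dist 0.09
```

View pics/s33.png

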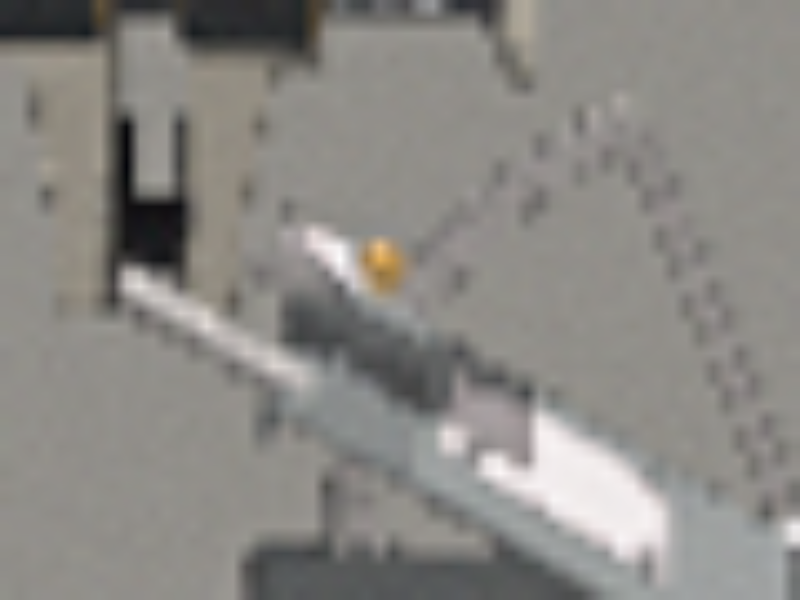

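```bash
python3 look.py s34 side 130 90 330 240; python3 look.py t34 top 110 90 420 300
```

```text
29.45 [0.5731 0.2724 0.219 ] [ 1.7993e+02  1.0000e-02 -9.4520e+01] [-4.6  3.5 -4.7] [ 1.37  1.83 -0.03] 0.0109
29.5 [0.5731 0.2723 0.219 ] [179.92   0.   -94.52] [-4.7  4.3 -4. ] [1.43 1.84 0.03] 0.0111
```

View pics/s34.png

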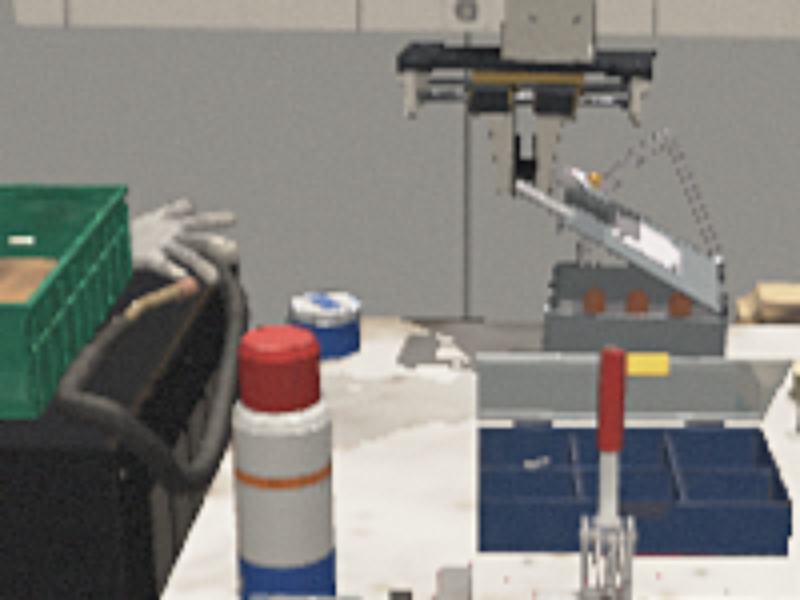

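View pics/t34.png

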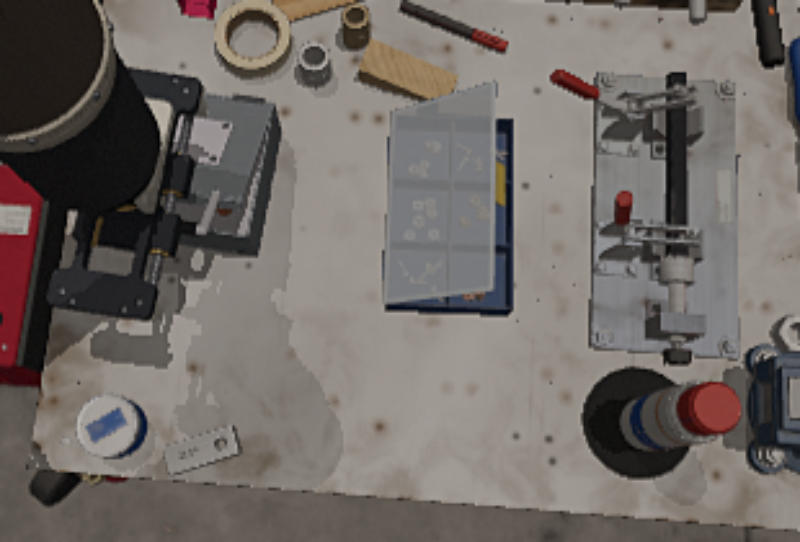

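The top view shows the can upright with its base inside the mat disc (base about (640,420), mat centre (642,422)), and the tin and gauge block where they were. The cover is held at about 0.504 rad, so I'm handing the job in.

```bash
python3 -c "
from plant import *
print(get_obs()['tool_pos']); print(close_job())"
```

```text
[0.57305635 0.27236149 0.21895625]
the job is handed in; nothing more can be done
None
```

The spray can stands upright and released on the mat, and the cover is held by its bar level with the marker. I handed the job in at about 29.5 s of the 61 s.

**Can:** I gripped it by the cap, loosened the jaw so it swung upright, righted it on the mat and let go. It leans 0.3°. Its centre is about 10 mm off the mat's centre, which leaves about 19 mm of mat around the base.

**Cover:** I lifted it twice. After the first lift I lowered it gently and let go to look at the marker up close, then gripped and lifted it again. Two close-up views put the marker at 0.502–0.514 rad, so I aimed for 0.505. The arm's movement puts the cover at 0.504 rad.

**Nearby things:** the tin and gauge block look unmoved in the last pictures, and I never touched the marker.

**What went wrong or disagreed:**
- **Press force:** while righting the can, the wrist force briefly reached 46 N, passed to the mat through the gripped can. The gripper body was clear of everything, and I backed off at once.
- **Can lean on release:** on the first opening a fingertip caught the can's shoulder and leaned it about 6°. I brought it back upright and then lifted clear.
- **Angle readings:** the side camera alone read the pointer at 0.496 rad, and my marker estimates from it and the top camera ranged from about 0.485 to 0.53. Near the end the pointer partly hid the marker in that view, so I relied on the close-up.

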